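# Leak-check the gasket seam with a sniffer wand

### The job

Draw the leak-sniffer wand out of its charging dock by the shank, lay it in the sloping rest, nose down, and let go; then take it again by its yellow handle. Starting at the red-dot end, run its tip slowly (about 3 cm/s) along the whole black gasket line on top of the valve housing, following its bends and keeping the tip just above the line (2 to 4 mm) without pressing on the housing. Finally lay the wand back in the sloping rest and let go, leaving the gauges and the tape roll where they are.

Things in the scene. Friction and masses are not known exactly. Their poses are not given: they have to be found in the camera images.
- wand_handle (a point): Centre of the yellow ribbed handle of the loose leak-sniffer wand (rigid, 200 mm, 0.12 kg). x runs along the wand to its tip, z is its upper side. The handle is a bar 90 mm long (45 mm each way), 24 mm wide (y), 26 mm high (z), ending in front in a flat shoulder where the thinner shank begins. Balance point 15 mm in front of here.
- wand_shank (a point): Point on the axis of the wand's dark square shank (14 x 14 mm; from the shoulder 43 mm behind this point to 27 mm in front), 83 mm in front of wand_handle, same axes. The free part to grip while docked; the dock mouth is then about 50 mm behind it.
- wand_tip (a point): Point of the wand's brass nozzle (40 mm long, tapering from 12 to 5 mm across), 150 mm in front of wand_handle on its axis; same axes.
- dock_mouth (a point): Centre of the open end of the grey charging dock (fixed, 100 x 60 x 65 mm high, white lid), 37 mm above the bench. x points out of the mouth: draw the wand out this way, level. The covered channel, 32 mm wide, floor 24 and ceiling 60 mm above the bench, holds about 83 mm of the handle loosely, no catch.
- rest: Sloping wand rest, fixed: steel foot 150 x 80 x 8 mm with two black cradles on posts; x is the way the wand's nose points. The lower cradle, 12 mm long with a 20 mm slot flaring to about 36 mm, takes the shank just in front of the shoulder, which stops against it; the upper one, 14 mm long, 32 mm slot, carries the rear of the handle. Origin: underside, below the lower cradle.
- rest_handle (a point): Where wand_handle comes when the wand is seated in the rest, and how it then points: x 25 degrees nose-down. 81 mm above the bench. Upper cradle centred 39 mm behind here, lower one 46 mm in front; between them the handle is free to grip.
- rest_shank (a point): Where wand_shank comes when the wand is seated (same axes as rest_handle, 46 mm above the bench). The shank is free here, 31 mm in front of the lower cradle.
- rest_tip (a point): Where wand_tip comes when the wand is seated (same axes as rest_handle, 18 mm above the bench).
- housing: Two-part valve housing, fixed, 116 x 176 mm; blue and pale metal halves with a 5 mm wide black gasket line (the seam) between them on the flat top, 52 mm above the bench. Origin: underside centre; z up. Seam corners in its x, y (mm): start (-12,-80) by the red dot, (-12,-27), (14,27), end (14,80). Bolt heads rise 6 mm above the top at x = -40 and +40, y = -62, 0, 62.
- seam_0 (a point): Point 0 of the seam (0 to 8, evenly spaced, 21 mm apart along it), 2 mm above the gasket line; axes of the housing. Start, by the red dot.
- seam_1 (a point): Point 1 of the seam (0 to 8, evenly spaced, 21 mm apart along it), 2 mm above the gasket line; axes of the housing.
- seam_2 (a point): Point 2 of the seam (0 to 8, evenly spaced, 21 mm apart along it), 2 mm above the gasket line; axes of the housing.
- seam_3 (a point): Point 3 of the seam (0 to 8, evenly spaced, 21 mm apart along it), 2 mm above the gasket line; axes of the housing.
- seam_4 (a point): Point 4 of the seam (0 to 8, evenly spaced, 21 mm apart along it), 2 mm above the gasket line; axes of the housing.
- seam_5 (a point): Point 5 of the seam (0 to 8, evenly spaced, 21 mm apart along it), 2 mm above the gasket line; axes of the housing.
- seam_6 (a point): Point 6 of the seam (0 to 8, evenly spaced, 21 mm apart along it), 2 mm above the gasket line; axes of the housing.
- seam_7 (a point): Point 7 of the seam (0 to 8, evenly spaced, 21 mm apart along it), 2 mm above the gasket line; axes of the housing.
- seam_8 (a point): Point 8 of the seam (0 to 8, evenly spaced, 21 mm apart along it), 2 mm above the gasket line; axes of the housing. Far end.
- gauge: Bystander: small white dial gauge lying on the bench, 85 x 69 x 21 mm, origin under its centre.
- tape: Bystander: roll of tan tape, 103 mm across, 25 mm high, origin under its centre.
- big_gauge: Bystander: large black dial gauge, 185 x 156 x 48 mm, origin under its centre.

How it is judged:
By the outcome, as a careful person would: the job done as asked, in the order asked, and still so for the second after the job is handed in, with the robot touching nothing.
It also fails if it takes over 64 s, if anything falls off the work surface, if the arm or the gripper's body presses on something with over 40 N, if the wrist force passes 120 N, or if a joint passes its speed limit or range.

### The arm

A 7-joint arm with a two-finger parallel gripper is mounted at the origin on a cart in front of the work surface, level with it; the furniture and walls round the work are solid. World frame = base frame: x ahead of the robot, y to its left, z up, the work surface at z = 0. Lengths are in m, angles in degrees, forces in N, time in s.
With the tool pointing down it reaches from about 0.425 to 0.875 m from the base axis. Payload 4.7 kg.
Tool frame: the origin (TCP) lies at the very end of the fingers, on their centre line; the grasp point (between the pads) lies 19 mm behind it; z points along the fingers, y is the line along which they close (so a half turn about z gives the same grasp; the last joint's range is limited). The gripper opens to 87 mm and grips with 3 to 60 N. Pads are 19 mm wide; open, the fingers measure 117 mm over their backs; the gripper's body (75 mm by 190 mm) begins 51 mm behind the grasp point.
Start: joints at [0.808, 18.392, -4.016, 83.108, 1.295, 78.541, -3.26], TCP at [0.65, -0, 0.223] pointing down, gripper open.
Joint ranges: [-163.93, 163.93], [-17.29, 119.83], [-79.2, 71.16], [3.27, 140.29], [-89.18, 269.18], [5.43, 117.66], [-154.24, 154.24]. Speed limits (degrees/s): [147.25, 147.25, 180, 180, 180, 180, 180].

### API

Orientations are given as [roll, pitch, yaw] about the fixed x, y, z axes, in that order (R = Rz(yaw) Ry(pitch) Rx(roll)).
In Python, from cell import get_obs, read_camera, sign_off, silhouettes gives the robot as it stands.
- The arm moves only by the tool play_rows, never from a script. Its argument "steps" is a list that holds one entry, the list of rows, each a list of 7 numbers: the shift along the tool's x, y, z in m, then the turn, a rotation vector about the tool's x, y, z in rad, then the finger opening in m, from 0 to 0.087. A call has 1 to 12 rows; each row shifts and turns the commanded pose from where the row before left it, along the tool's axes as they then stand; what a row does not reach is not made up. A row lasts 1/10 s, in which the tool goes at most 50 mm and 8.59 degrees, less where a joint would pass 70% of its speed; a pose out of reach is approached as far as the arm can. A call is refused whole if a number of a shift passes 0.05 or a number of a turn 0.15, either way. A call with a gripper value outside its range is refused whole. The fingers move at their own pace and stop on an object; "force" is the grip in N (left out, the last holds). Time passes only in rows, so rows that do not move let the fingers close. It gives the time, the measured TCP pose, the force, the opening and the grip force at its end, in the units of the state.
- get_obs(): the state, without advancing time (a new reading comes with each control period).
- read_camera(name): name is "scene" or "side" or "wrist"; returns a dict with "frame" (420x560x3 uint8, red, green, blue), "intrinsics" (3x3 intrinsics, pixels), "view" (4x4, takes a point from world to camera coordinates). Camera axes: x right, y up, looking along -z (the intrinsics and any distortion apply to the point x, -y, -z); pixel columns grow to the right and rows downward; lengths in m; the calibration is good to about 2 mm. A picture is of the moment at which its call begins. There is no depth.
- sign_off(): hands the job in; it is judged then, once.
Trained networks look in the newest picture that a camera, given by its name, has taken for a name from the list of things; names that differ only in an ending like _2 or _b are one class to them, and where a whole thing is asked for, a point or a joint stands for the part that bears it (a point fixed in the world has none). Each returns a list of dicts, best first, with "p" (0 to 1); they miss things now and then, are a little off and sometimes report something else, mostly with a low value. They report only what shows in the picture. A call takes as long as a camera call.
- silhouettes(camera, name): "pixels" (420x560 bool, what is visible of it) and "extent" ([left, top, right, bottom] in pixels, round what is visible of it).
The state is a dict: "time_s": time; "qpos": joint angles; "joint_velocities": joint speeds; "effort": joint torques, N m; "tool_pos": TCP position; "tool_rot": TCP orientation; "force": force on the tool from outside, world axes, zero at the start; "wrist_torque": the same for the moment, N m; "grip_width": finger opening in m; "grasp_force": force on a finger pad.
Only numpy, scipy, OpenCV 4.12 (cv2) and the standard library are available. Lean on these libraries where they do the work, as an engineer would, in place of code of your own. Each camera call takes 0.05 s, during which the arm holds its last target. There are 200 camera calls.

## Working session

There is one attempt and no reset: what is moved stays moved. The work goes in short steps, Python scripts to look and compute and a tool call to move; the robot and the scene stay as the last step left them, time stands still between calls to the robot, and variables do not carry over. Pictures are saved under pics/ and viewed, at most 10 in all, crops included, and the job is handed in when it is done.

Besides the shell and the picture viewer there is one more tool, called as a command line: name --argument value ..., lists and objects as JSON in quotes. play_rows: Moves the arm, as the interface text tells. Its arguments: {"type":"object","properties":{"steps":{"type":"array","items":{"type":"array","items":{"type":"array","items":{"type":"number"}}}},"force":{"type":"number"}},"required":["steps"]}

```bash
ls; mkdir -p pics; cat > h.py <<'E'
import numpy as np, cv2
from cell import get_obs, read_camera, sign_off, silhouettes
from scipy.spatial.transform import Rotation as R
def save(n,f,s=1): cv2.imwrite('pics/'+n,cv2.resize(f[:,:,::-1],None,fx=s,fy=s))
def ray(c,uv):
    K=np.array(c['intrinsics']);V=np.array(c['view'])
    d=np.linalg.inv(K)@np.array([uv[0],uv[1],1.]);d=np.array([d[0],-d[1],-d[2]])
    Rm=V[:3,:3];return -Rm.T@V[:3,3],Rm.T@d
def atz(c,uv,z):
    o,d=ray(c,uv);return o+d*(z-o[2])/d[2]
def proj(c,P):
    P=np.atleast_2d(P);V=np.array(c['view']);q=P@V[:3,:3].T+V[:3,3]
    q=q*[1,-1,-1];u=q@np.array(c['intrinsics']).T;return u[:,:2]/u[:,2:]
E
python3 - <<'E'
from h import *
print(get_obs())
fr=[]
for n in ['scene','side','wrist']:
    c=read_camera(n);save(n+'0.png',c['frame'],1.4);print(n,{k:np.round(v,3).tolist() for k,v in c.items() if k!='frame'},[k for k in c])
    for t in ['wand_handle','dock_mouth','rest','housing','gauge','tape','big_gauge']:
        print(t,[(round(d['p'],2),np.round(d['extent']).tolist()) for d in silhouettes(n,t)[:2]])
E
```

```text
pics
{'time_s': 0.0, 'qpos': array([ 0.80689822, 18.43863672, -4.01419416, 83.1744356 ,  1.29542205,
       78.54009499, -3.26085847]), 'joint_velocities': array([-2.99576155e-02, -4.12947004e-02,  8.81293002e-03,  7.31262451e-02,
        1.56260377e-04, -1.73129339e-01, -1.26038569e-01]), 'effort': array([-2.58547143e-04, -4.91284704e+01, -4.03903294e-01, -3.12526345e+01,
       -6.40594075e-02,  4.37659642e-02,  1.61017233e-04]), 'tool_pos': array([ 6.49454385e-01, -5.70252284e-05,  2.21470206e-01]), 'tool_rot': array([-1.79892092e+02,  6.54286071e-03,  9.00008039e+01]), 'force': array([-0.5161447, -0.1249222,  0.5268531]), 'wrist_torque': array([-0.01376019, -0.02444079,  0.0134656 ]), 'grasp_force': 0.0, 'grip_width': 0.08705003482196015}
scene {'intrinsics': [[511.118, 0.0, 272.384], [0.0, 511.118, 216.324], [0.0, 0.0, 1.0]], 'view': [[0.814, -0.581, 0.011, -0.438], [0.391, 0.561, 0.73, -0.291], [-0.431, -0.589, 0.684, -1.044], [0.0, 0.0, 0.0, 1.0]]} ['frame', 'intrinsics', 'view']
wand_handle [(0.83, [295.0, 301.0, 329.0, 336.0]), (0.6, [261.0, 212.0, 341.0, 279.0])]
dock_mouth
[... 789 characters left out ...]
, [240.0, 206.0, 291.0, 252.0])]
gauge [(0.92, [306.0, 240.0, 336.0, 255.0])]
tape [(0.74, [154.0, 274.0, 195.0, 309.0]), (0.4, [309.0, 238.0, 337.0, 258.0])]
big_gauge [(0.77, [265.0, 161.0, 313.0, 196.0]), (0.49, [326.0, 183.0, 346.0, 207.0])]
wrist {'intrinsics': [[303.339, 0.0, 276.835], [0.0, 303.339, 210.311], [0.0, 0.0, 1.0]], 'view': [[1.0, 0.0, -0.001, -0.649], [-0.0, 0.963, -0.271, 0.033], [0.0, 0.271, 0.963, -0.39], [0.0, 0.0, 0.0, 1.0]]} ['frame', 'intrinsics', 'view']
wand_handle []
dock_mouth []
rest [(0.72, [0.0, 2.0, 113.0, 104.0])]
housing [(0.91, [166.0, 131.0, 288.0, 273.0]), (0.66, [0.0, 0.0, 112.0, 103.0])]
gauge [(0.79, [59.0, 172.0, 123.0, 224.0])]
tape []
big_gauge []
```

View pics/scene0.png

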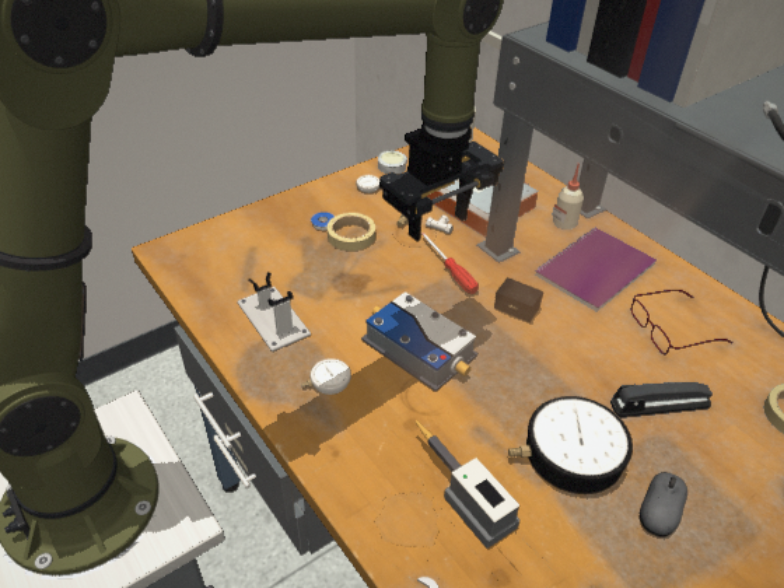

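View pics/wrist0.png

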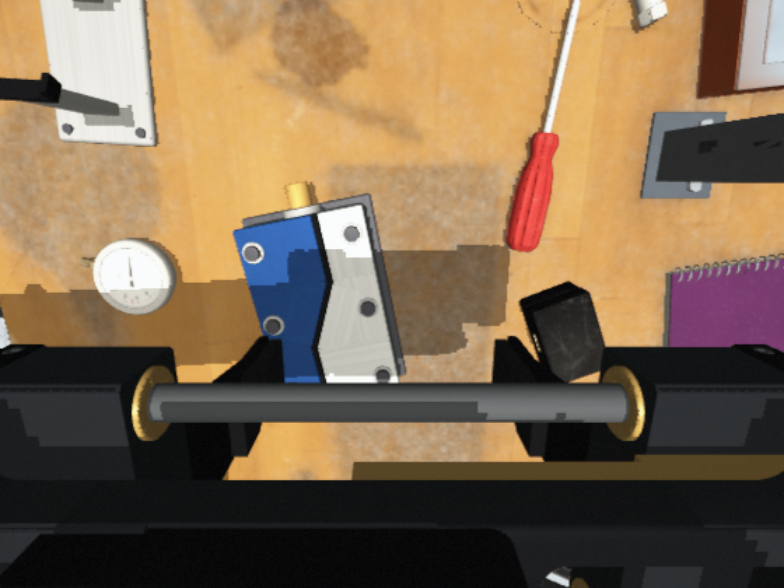

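```bash
python3 - <<'E'
from h import *
f=cv2.imread('pics/side0.png')[:,:,::-1]
save('side0c.png',f[190:470,180:540],2)
f=cv2.imread('pics/scene0.png')[:,:,::-1]
for n,L in {'scene':['wand_handle','dock_mouth','rest','housing','gauge','tape','big_gauge']}.items():
    c=read_camera(n)
    for t in L:
        e=silhouettes(n,t)[0];ys,xs=np.nonzero(e['pixels']);print(t,xs.mean(),ys.mean(),atz(c,(xs.mean(),ys.mean()),0.03).round(3))
E
```

```text
wand_handle 314.4033613445378 321.1386554621849 [ 0.472 -0.245  0.03 ]
dock_mouth 344.0824042656326 358.8167716917111 [ 0.464 -0.349  0.03 ]
rest 195.51793721973095 226.31315396113604 [0.407 0.151 0.03 ]
housing 299.9035756154748 242.936694021102 [ 0.588 -0.046  0.03 ]
gauge 235.15615141955837 268.5788643533123 [ 0.414 -0.025  0.03 ]
tape 250.97264957264957 165.6905982905983 [0.661 0.279 0.03 ]
big_gauge 411.8816384853537 317.37008811621814 [ 0.649 -0.357  0.03 ]
```

The scene shows the dock (480,495), with the wand pointing to about (418,422) in the upper left. The rest is at (275,310), the housing at (420,335) with its red dot near (443,356), the gauge at (330,375) and the big gauge at (580,440). The wrist view shows the housing's far half with the seam, and part of the rest foot at the top left.

play_rows --steps '[[[-0.02, -0.015, 0, 0, 0, 0, 0.087], [-0.03, -0.025, 0, 0, 0, 0, 0.087], [-0.03, -0.025, 0, 0, 0, 0, 0.087], [-0.03, -0.02, 0, 0, 0, 0, 0.087], [-0.01, -0.005, 0, 0, 0, 0, 0.087], [0, 0, 0, 0, 0, 0, 0.087], [0, 0, 0, 0, 0, 0, 0.087]]]'

```text
time_s: 2.3
tool_pos: [0.5608, -0.1185, 0.2227]
tool_rot: [179.9, -0.1, 90.1]
force: [0.1, -0.3, -0.8]
grip_width: 0.087
grasp_force: 0.0
```

```bash
cat >> h.py <<'E'
import pickle
def shot(n,names,cam='wrist'):
    c=read_camera(cam);o=get_obs();m={t:silhouettes(cam,t)[:2] for t in names}
    pickle.dump((c,o,m),open(n+'.pkl','wb'));save(n+'.png',c['frame'],1.4)
    print(n,o['time_s'],o['tool_pos'].round(4),o['tool_rot'].round(2))
    for t in m: print(t,[(round(d['p'],2),np.round(d['extent']).tolist()) for d in m[t]])
    return c,o,m
E
python3 - <<'E'
from h import *
shot('B',['housing','wand_handle','dock_mouth','gauge'])
E
```

```text
B 2.35 [ 0.561  -0.1179  0.2226] [ 1.7996e+02 -6.0000e-02  9.0150e+01]
housing [(0.56, [242.0, 13.0, 365.0, 210.0])]
wand_handle [(0.73, [197.0, 245.0, 215.0, 341.0])]
dock_mouth [(0.64, [184.0, 309.0, 235.0, 343.0])]
gauge [(0.8, [113.0, 66.0, 187.0, 128.0]), (0.38, [241.0, 11.0, 369.0, 209.0])]
```

play_rows --steps '[[[-0.02, -0.015, 0, 0, 0, 0, 0.087], [-0.03, -0.02, 0, 0, 0, 0, 0.087], [-0.03, -0.02, 0, 0, 0, 0, 0.087], [-0.03, -0.015, 0, 0, 0, 0, 0.087], [-0.01, -0.005, 0, 0, 0, 0, 0.087], [0, 0, 0, 0, 0, 0, 0.087], [0, 0, 0, 0, 0, 0, 0.087]]]'

```text
time_s: 3.25
tool_pos: [0.4861, -0.2382, 0.2225]
tool_rot: [180.0, -0.1, 90.1]
force: [-0.3, 0.3, 0.2]
grip_width: 0.0874
grasp_force: 0.0
```

```bash
python3 - <<'E'
from h import *
shot('C',['housing','wand_handle','dock_mouth','gauge'])
a=cv2.imread('pics/B.png');b=cv2.imread('pics/C.png')
cv2.imwrite('pics/BC.png',cv2.resize(np.hstack([a[:480],b[:480]]),(800,600*0+245))) 
E
```

```text
C 3.3 [ 0.4863 -0.2378  0.2225] [ 1.7997e+02 -6.0000e-02  9.0180e+01]
housing [(0.76, [322.0, 0.0, 452.0, 109.0])]
wand_handle [(0.68, [254.0, 148.0, 268.0, 254.0]), (0.53, [236.0, 230.0, 286.0, 321.0])]
dock_mouth [(0.95, [236.0, 229.0, 288.0, 321.0])]
gauge [(0.9, [195.0, 3.0, 242.0, 14.0]), (0.56, [237.0, 229.0, 287.0, 321.0])]
```

View pics/C.png

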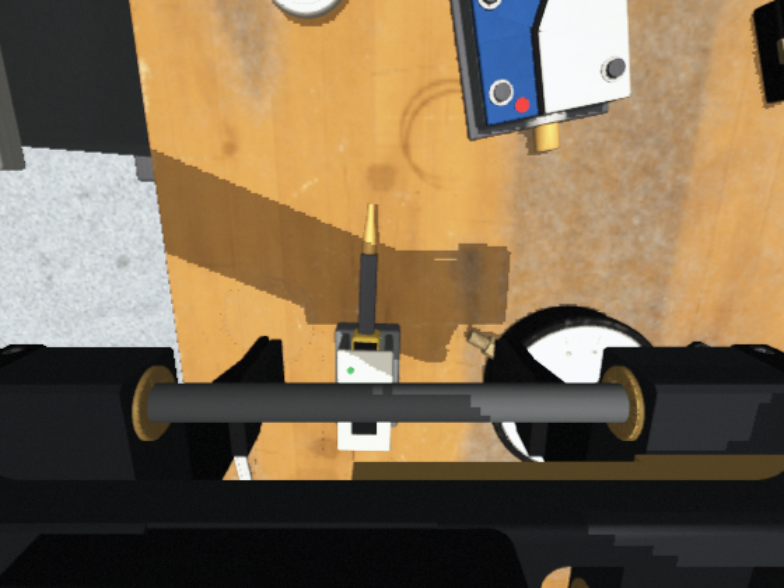

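View pics/B.png

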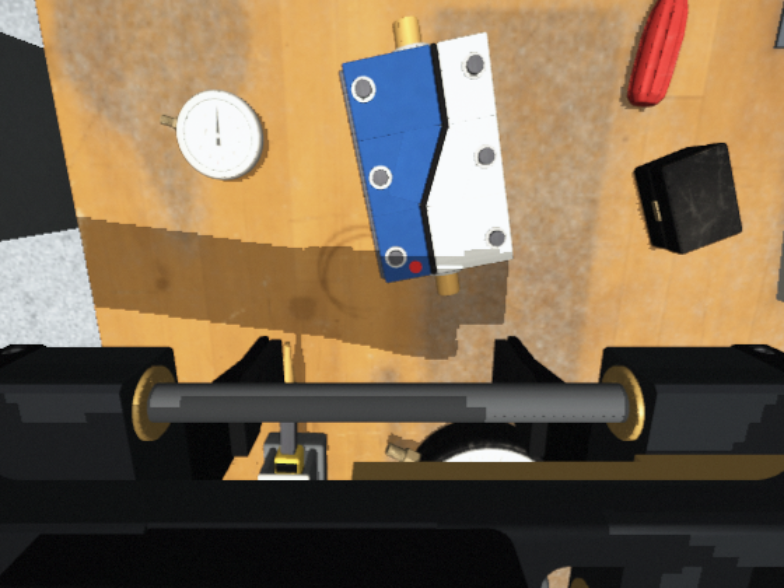

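View B shows the whole housing top: corners at (342,65), (487,33), (511,260), (385,282), with the seam running down to the red dot at (416,267). The wand tip is at (287,341). View C shows the wand in the dock: tip (372,204), shank down to (368,333), dock mouth edge (337–399, 325). The big gauge's stem at (480,343) is well to the right.

```bash
python3 - <<'E'
from h import *
from scipy.optimize import least_squares
B=pickle.load(open('B.pkl','rb'));C=pickle.load(open('C.pkl','rb'));b,c=B[0],C[0]
def tri(l):
    A=np.zeros((3,3));v=np.zeros(3)
    for cam,uv in l:
        o,d=ray(cam,np.array(uv)/1.4);d/=np.linalg.norm(d);M=np.eye(3)-np.outer(d,d);A+=M;v+=M@o
    return np.linalg.solve(A,v)
print('tip',tri([(c,(371.5,204)),(b,(287,341))]))
s=read_camera('scene');print('tip scene',tri([(c,(371.5,204)),(s,(418,421))]))
print('tip z.037',atz(c,np.array((371.5,204))/1.4,.037),'shank', atz(c,np.array((368.5,305))/1.4,.037),atz(c,np.array((368,325))/1.4,.037))
# wand mask axis
m=C[2]['wand_handle'][0]['pixels'];ys,xs=np.nonzero(m)
p=np.array([atz(c,(x+.5,y+.5),.037) for x,y in zip(xs,ys)])[:,:2];u=np.linalg.svd(p-p.mean(0),full_matrices=0)[2][0];print('mask',p.mean(0),np.degrees(np.arctan2(*u[::-1])),(p@u).min()-p.mean(0)@u,(p@u).max()-p.mean(0)@u)
# dark shank row centres
g=c['frame'].astype(int)
for r in list(range(148,236,8)):
    x=np.nonzero(m[r])[0];print(r,x.min() if len(x) else '',x.max() if len(x) else '',end=' | ')
# housing: fit x,y,yaw,ztop with seam (dark px between blue & white)
f=b['frame'].astype(int)
pts=[]
for r in range(34,192,4):
    row=f[r,270:330];d=np.nonzero(row.max(1)<45)[0]
    if len(d): pts.append((270+d.mean()+.5,r+.5,len(d)))
print('\nseam',[tuple(np.round(q,1)) for q in pts])
pts=np.array(pts);pts=pts[(pts[:,2]>2)&(pts[:,2]<12)][:,:2]
L=np.array([(-12,-80),(-12,-27),(14,27),(14,80)])/1000
dense=np.vstack([np.linspace(L[i],L[i+1],60) for i in range(3)])
cor=np.array([(-58,88),(58,88),(58,-88),(-58,-88)])/1000;cpx=np.array([(342,65),(487,33),(511,260),(385,282)])/1.4
bolts=np.array([(x,y) for x in(-40,40) for y in(62,0,-62)])/1000;bpx=np.array([(363,89),(380,177),(396,257),(475,65),(486,156),(497,237)])/1.4
def W(q,P,z): 
    cs,sn=np.cos(q[2]),np.sin(q[2]);return np.c_[P@np.array([[cs,sn],[-sn,cs]])+q[:2],np.full(len(P),z)]
def res(q,full=False):
    S=proj(b,W(q,dense,q[3]));ds=[]
    for p in pts:
        dx=S-p;ds.append(np.interp(p[1],S[::-1,1] if S[0,1]>S[-1,1] else S[:,1],S[::-1,0] if S[0,1]>S[-1,1] else S[:,0])-p[0])
    r2=(proj(b,W(q,bolts,q[3]+.006))-bpx);r3=proj(b,W(q,cor,q[3]))-cpx
    return np.r_[np.array(ds)*.6,r2.ravel(),r3.ravel()]
for fz in (None,.052):
    k=(lambda q:res(q)) if fz is None else (lambda q:res(np.r_[q,fz]))
    q0=[.57,-.05,.2,.052][:4 if fz is None else 3]
    o=least_squares(k,q0,loss='soft_l1');print(o.x,np.degrees(o.x[2]),o.cost,np.abs(o.fun).mean(), o.fun[-20:].round(1))
E
```

```text
tip [ 0.47135603 -0.18593112  0.03285782]
tip scene [ 0.47288735 -0.18667138  0.03756065]
tip z.037 [ 0.47203341 -0.18600152  0.037     ] shank [ 0.46880458 -0.27049637  0.037     ] [ 0.46819449 -0.2885908   0.037     ]
mask [ 0.46819409 -0.25785352] -92.42726229277339 -0.07109485921801376 0.054475667529829214
148 262 266 | 156 262 266 | 164 260 267 | 172 260 268 | 180 258 268 | 188 257 268 | 196 257 267 | 204 257 268 | 212 256 267 | 220 256 267 | 228 256 267 | 
seam [(np.float64(310.0), np.float64(34.5), np.float64(4.0)), (np.float64(310.5), np.float64(38.5), np.float64(5.0)), (np.float64(311.0), np.float64(42.5), np.float64(4.0)), (np.float64(312.0), np.float64(46.5), np.float64(4.0)), (np.float64(312.0), np.float64(50.5), np.float64(4.0)), (np.float64(313.0), np.float64(54.5), np.float64(4.0)), (np.float64(313.5), np.float64(58.5), np.float64(5.0)), (np.float64(314.0), np.float64(62.5), np.float64(4.0)), (np.float64(315.0), np.float64(66.5), np.float64(4.0)), (np.float64(315.0), np.float64(70.5), np.float64(4.0)), (np.float64(316.0), np.float64(74.5), np.float64(4.0)), (np.float64
[... 1359 characters left out ...]
t64(307.0), np.float64(174.5), np.float64(4.0)), (np.float64(307.5), np.float64(178.5), np.float64(3.0)), (np.float64(308.0), np.float64(182.5), np.float64(4.0)), (np.float64(309.0), np.float64(186.5), np.float64(4.0)), (np.float64(309.5), np.float64(190.5), np.float64(3.0))]
[ 0.59595432 -0.03788519  0.18425484  0.02774879] 10.557024612753573 29.702765139174076 0.8186835356082248 [ 4.   2.8  2.7 -0.3  1.  -3.2 -0.8  4.8 -1.5  1.  -2.8 -1.3 -2.2 -2.
  3.5 -1.7  3.5  0.3 -2.1  1.7]
[ 0.59334535 -0.03837675  0.19842449] 11.368885894171155 50.83928385078673 1.12270528235846 [ -0.4  -0.5   0.1   0.8   0.    1.5   0.4  -1.    1.   -0.    0.9   1.5
  -8.6  -6.6   5.3 -10.1   8.5   4.   -3.4   7.9]
```

play_rows --steps '[[[-0.004, -0.004, 0.02, 0, 0, 0.01, 0.06], [-0.004, -0.004, 0.04, 0, 0, 0.01, 0.06], [-0.004, -0.005, 0.045, 0, 0, 0.01, 0.06], [-0.003, -0.004, 0.04, 0, 0, 0.01, 0.06], [0, 0, 0.02, 0, 0, 0, 0.06], [0, 0, 0, 0, 0, 0, 0.06], [0, 0, 0, 0, 0, 0, 0.06]]]' --force 50

```text
time_s: 4.25
tool_pos: [0.4684, -0.2546, 0.0581]
tool_rot: [180.0, 0.0, 87.7]
force: [-0.1, 0.1, 1.0]
grip_width: 0.0603
grasp_force: 0.0
```

```bash
python3 - <<'E'
from h import *
from scipy.optimize import least_squares
c,o,m=shot('D',['wand_handle','dock_mouth'])
m=m['wand_handle'][0]['pixels']
for P in [(.472,-.186,.037),(.4695,-.253,.037)]: print(proj(c,P))
ys,xs=np.nonzero(m);print([(r,xs[ys==r].mean()) for r in range(ys.min(),ys.max(),12) if (ys==r).any()])
E
```

```text
D 4.3 [ 0.4692 -0.255   0.059 ] [1.7987e+02 5.0000e-02 8.7740e+01]
wand_handle [(0.92, [260.0, 133.0, 293.0, 334.0])]
dock_mouth [(0.58, [238.0, 301.0, 320.0, 329.0])]
[[280.19629148 134.98919539]]
[[280.07348241 242.37959659]]
[(133, np.float64(279.0)), (145, np.float64(279.0)), (157, np.float64(278.5)), (169, np.float64(278.0)), (181, np.float64(278.5)), (193, np.float64(278.0)), (205, np.float64(278.0)), (217, np.float64(278.0)), (229, np.float64(278.0)), (241, np.float64(277.5)), (253, np.float64(277.5)), (265, np.float64(277.5)), (313, np.float64(277.5)), (325, np.float64(277.5))]
```

View pics/D.png

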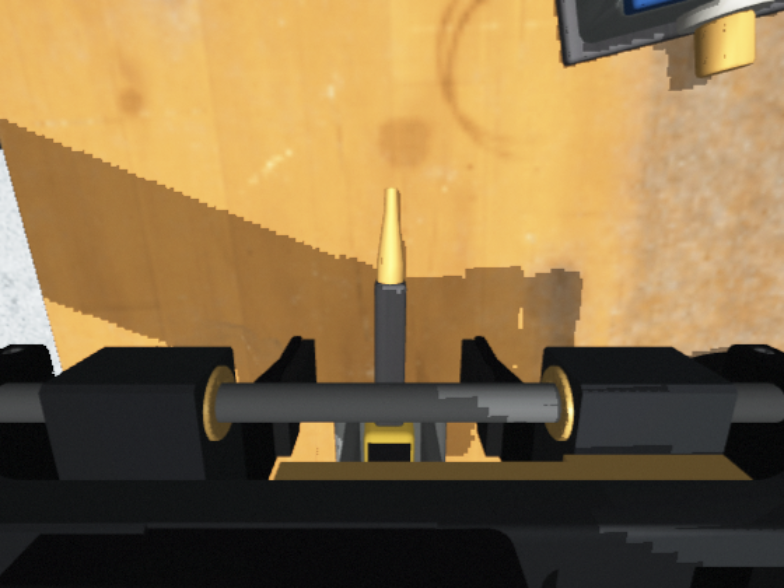

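View D shows the wand centred between the fingers: wand at column 390, pads at 300 and 475, tip at (392,188). I'll go down, grip, and draw it out level.

play_rows --steps '[[[0.002, 0, 0.015, 0, 0, 0, 0.06], [0, 0, 0.015, 0, 0, 0, 0.06], [0, 0, 0.01, 0, 0, 0, 0.06], [0, 0, 0, 0, 0, 0, 0.06], [0, 0, 0, 0, 0, 0, 0.03], [0, 0, 0, 0, 0, 0, 0.005], [0, 0, 0, 0, 0, 0, 0.005], [0, 0, 0, 0, 0, 0, 0.005], [0, 0, 0, 0, 0, 0, 0.005], [0, 0, 0, 0, 0, 0, 0.005]]]' --force 50

```text
time_s: 5.4
tool_pos: [0.468, -0.2528, 0.0177]
tool_rot: [180.0, 0.0, 87.7]
force: [0.5, -0.2, 0.1]
grip_width: 0.0199
grasp_force: 0.0
```

```bash
cat > hs.py <<'E'
from h import *
from scipy.optimize import least_squares
b=pickle.load(open('B.pkl','rb'))[0]
f=b['frame'].astype(int);pts=[]
for r in range(34,192,2):
    row=f[r,270:330];d=np.nonzero(row.max(1)<60)[0]
    if 2<len(d)<12: pts.append((270+d.mean()+.5,r+.5))
pts=np.array(pts)
L=np.array([(-12,-80),(-12,-27),(14,27),(14,80)])/1000
dense=np.vstack([np.linspace(L[i],L[i+1],60) for i in range(3)])
bolts=np.array([(x,y) for x in(-40,40) for y in(62,0,-62)])/1000;bpx=np.array([(363,89),(380,177),(396,257),(475,65),(486,156),(497,237)])/1.4
def W(q,P,z): 
    cs,sn=np.cos(q[2]),np.sin(q[2]);return np.c_[P@np.array([[cs,sn],[-sn,cs]])+q[:2],np.full(len(P),z)]
def res(q):
    S=proj(b,W(q,dense,q[3]))[::-1]
    return np.r_[np.interp(pts[:,1],S[:,1],S[:,0])-pts[:,0],(proj(b,W(q,bolts,q[3]+.006))-bpx).ravel()]
if __name__=='__main__':
  for fz in (None,.052):
    o=least_squares((lambda q:res(q)) if fz is None else (lambda q:res(np.r_[q,fz])),[.593,-.038,.2,.052][:4 if fz is None else 3],loss='soft_l1')
    print(o.x,np.degrees(o.x[2]),np.abs(o.fun).mean(),o.fun.round(1))
  print(W(o.x,L,.055).round(4))
E
python3 hs.py
```

```text
[ 0.59377536 -0.03794915  0.19253373  0.04688478] 11.031370345116478 0.2659077591527867 [-0.1  0.2 -0.  -0.2  0.1 -0.1  0.2 -0.   0.3  0.  -0.2  0.1 -0.1 -0.3
  0.  -0.2  0.1 -0.1  0.2 -0.  -0.2  0.1 -0.1 -0.4 -0.1  0.2  0.  -0.2
 -0.2  0.3 -0.3  0.1  0.1  0.  -0.  -0.1 -0.2 -0.2  0.2 -0.3  0.1  0.
 -0.  -0.1 -0.1  0.3 -0.3  0.2 -0.4  0.  -0.5 -0.1 -0.1 -0.2  0.2 -0.3
  0.1  0.3 -0.3  0.   0.3 -0.3  0.   0.4 -0.3  0.   0.4 -0.3  0.  -0.1
 -0.3  0.  -0.1 -0.3  0.   7.7  0.2  0.   0.4  0.6 -0.3  0.5  0.2 -0.
  0.1  0.2 -0.   0.4 -0.  -0.2  0.7]
[ 0.59324487 -0.0381844   0.19525396] 11.187228121833487 0.32017312316207225 [-0.1  0.2 -0.  -0.2  0.1 -0.1  0.2 -0.   0.3  0.1 -0.1  0.2 -0.1 -0.3
  0.  -0.2  0.1 -0.1  0.2  0.  -0.2  0.1 -0.1 -0.3  0.   0.3  0.1 -0.1
 -0.2  0.2 -0.3  0.1  0.1  0.  -0.  -0.1 -0.2 -0.2  0.2 -0.3  0.1  0.1
  0.  -0.  -0.1  0.3 -0.2  0.2 -0.3  0.1 -0.4  0.  -0.  -0.1  0.3 -0.2
  0.2  0.2 -0.5 -0.1  0.2 -0.4 -0.1  0.3 -0.4 -0.1  0.3 -0.4 -0.  -0.2
 -0.4 -0.  -0.2 -0.3  0.   7.6  0.2  0.   0.4 -0.4 -0.9 -0.   0.5 -0.3
  1.3  0.5 -1.2  1.  -0.1  0.6  1.5]
[[ 0.597  -0.119   0.055 ]
 [ 0.5867 -0.067   0.055 ]
 [ 0.6017 -0.009   0.055 ]
 [ 0.5915  0.043   0.055 ]]
```

play_rows --steps '[[[0, 0, 0, 0, 0, 0, 0.005], [0, 0, 0, 0, 0, 0, 0.005], [0, 0, -0.001, 0, 0, 0, 0.005], [0.005, 0, -0.001, 0, 0, 0, 0.005], [0.01, 0, 0, 0, 0, 0, 0.005], [0.015, 0, 0, 0, 0, 0, 0.005], [0.015, 0, 0, 0, 0, 0, 0.005]]]' --force 50

```text
time_s: 6.1
tool_pos: [0.4695, -0.2064, 0.0194]
tool_rot: [-180.0, -0.0, 87.7]
force: [-0.8, 1.0, -1.4]
grip_width: 0.0134
grasp_force: 50.0
```

play_rows --steps '[[[0.015, 0, 0, 0, 0, 0, 0.005], [0.015, 0, 0, 0, 0, 0, 0.005], [0.015, 0, 0, 0, 0, 0, 0.005], [0.015, 0, 0, 0, 0, 0, 0.005], [0.005, 0, -0.01, 0, 0, 0, 0.005], [0, 0, -0.03, 0, 0, 0, 0.005], [0, 0, -0.04, 0, 0, 0, 0.005], [0, 0, -0.04, 0, 0, 0, 0.005], [0.02, 0, -0.04, 0, 0, 0, 0.005], [0.04, 0.0, -0.02, 0, 0, 0, 0.005], [0.045, 0, 0, 0, 0, 0, 0.005], [0.045, 0, 0, 0, 0, 0, 0.005]]]'

```text
time_s: 7.3
tool_pos: [0.4788, 0.0083, 0.2017]
tool_rot: [179.8, -0.0, 87.6]
force: [1.5, 0.4, -0.9]
grip_width: 0.0132
grasp_force: 50.0
```

```bash
python3 - <<'E'
from h import *
shot('E',['rest','wand_handle'])
E
```

```text
E 7.35 [0.4783 0.0183 0.2011] [179.86  -0.32  88.26]
rest [(0.59, [166.0, 0.0, 249.0, 112.0])]
wand_handle [(0.76, [262.0, 141.0, 292.0, 331.0]), (0.26, [167.0, 0.0, 250.0, 114.0])]
```

play_rows --steps '[[[0.03, 0, 0, 0, 0, 0, 0.005], [0.03, 0, 0, 0, 0, 0, 0.005], [0.02, 0, 0, 0, 0, 0, 0.005], [0, 0, 0, 0, 0, 0, 0.005], [0, 0, 0, 0, 0, 0, 0.005]]]'

```text
time_s: 7.95
tool_pos: [0.4816, 0.0855, 0.1997]
tool_rot: [180.0, 0.1, 87.7]
force: [0.3, -1.5, -1.1]
grip_width: 0.0134
grasp_force: 50.0
```

```bash
python3 - <<'E'
from h import *
shot('F',['rest','wand_handle'])
a=cv2.imread('pics/E.png');b=cv2.imread('pics/F.png')
cv2.imwrite('pics/EF.png',np.hstack([a[:480,:400],b[:480,:400]]))
E
```

```text
F 8.0 [0.4816 0.085  0.1997] [1.7999e+02 7.0000e-02 8.7580e+01]
rest [(0.77, [175.0, 38.0, 255.0, 180.0])]
wand_handle [(0.81, [264.0, 139.0, 289.0, 333.0]), (0.59, [308.0, 200.0, 422.0, 263.0])]
```

View pics/EF.png

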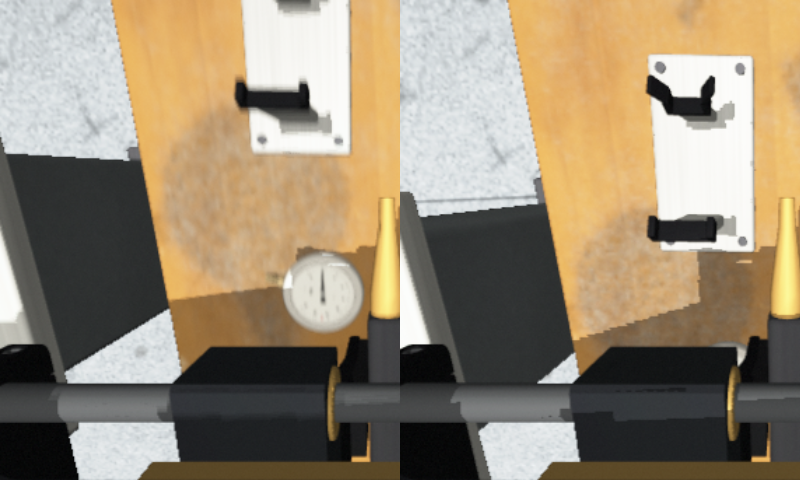

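F shows the whole rest: foot corners at (248,56), (352,56), (354,250), the flared lower cradle at the far side near (285,100), and the upper cradle near (282,228). So the nose points toward +y. I'll compare with zooms from the other two cameras.

```bash
python3 - <<'E'
from h import *
F=pickle.load(open('F.pkl','rb'))[0]
s=read_camera('scene');d=read_camera('side')
pickle.dump((s,d),open('SD.pkl','wb'))
def crop(c,x,y,w,h,k): return cv2.resize(c['frame'][y:y+h,x:x+w,::-1],None,fx=k,fy=k,interpolation=cv2.INTER_CUBIC)
a=crop(s,165,190,65,65,6);b=crop(d,262,243,65,80,6);f=crop(F,165,30,105,155,3)
im=np.zeros((600,800,3),np.uint8);im[:390,:390]=a;im[:480,400:790]=b
cv2.imwrite('pics/z1.png',im);cv2.imwrite('pics/z2.png',cv2.resize(f,None,fx=1.25,fy=1.25))
for uv in [(248,56),(352,56),(354,250),(260,250)]: print(atz(F,np.array(uv)/1.4,.008).round(4))
E
```

```text
[0.383  0.2491 0.008 ]
[0.4604 0.2459 0.008 ]
[0.4528 0.1002 0.008 ]
[0.3741 0.1034 0.008 ]
```

View pics/z1.png

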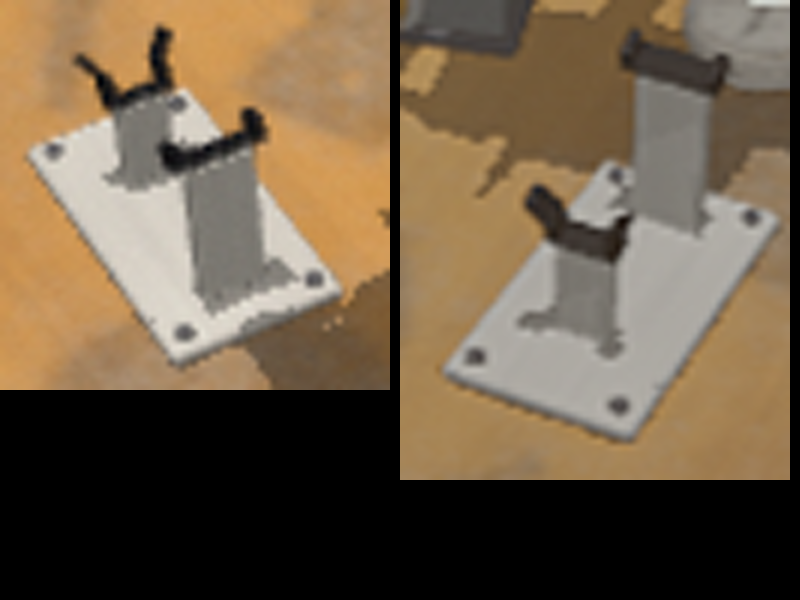

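View pics/z2.png

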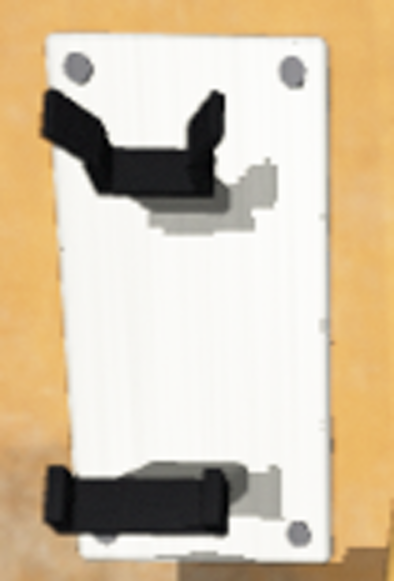

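z1 and z2 show both cradles clearly: arm tips at (162,33), (80,60), (255,113), (170,150) in the scene crop, and at (537,190), (625,212), (632,35), (717,62) in the side crop. I'll triangulate them.

```bash
cat > tr.py <<'E'
from h import *
def tri(l):
    A=np.zeros((3,3));v=np.zeros(3)
    for cam,uv in l:
        o,d=ray(cam,np.array(uv));d/=np.linalg.norm(d);M=np.eye(3)-np.outer(d,d);A+=M;v+=M@o
    p=np.linalg.solve(A,v);return p,np.array([proj(c,p)[0]-uv for c,uv in l])
E
python3 - <<'E'
from tr import *
F=pickle.load(open('F.pkl','rb'))[0];s,d=pickle.load(open('SD.pkl','rb'))
S=lambda x,y:(s,(x/6+165,y/6+190));D=lambda x,y:(d,((x-400)/6+262,y/6+243));G=lambda x,y:(F,(x/3.75+165,y/3.75+30))
for n,l in {'up+x':[S(255,113),D(632,35),G(218,480)],'up-x':[S(170,150),D(717,62),G(57,480)],'lo+x':[S(162,33),D(537,190),G(218,97)],'lo-x':[S(80,60),D(625,212),G(50,97)],
 'lofloor':[S(138,97),D(585,238),G(148,165)],'upfloor':[S(212,157),D(672,70),G(137,495)],
 'footA':[S(25,152),D(632,438)],'footA-+':[S(188,88),D(445,372),G(327,37)],'footB+':[S(340,293),D(610,160),G(330,558)],'footB-':[S(180,365),D(778,215),G(80,558)],'footA-':[S(25,152),D(632,438),G(47,37)]}.items():
    p,r=tri(l);print(n,p.round(4),r.round(1).tolist())
E
```

```text
up+x [0.4341 0.1305 0.0926] [[-0.6, -0.5], [-1.0, 0.7], [-1.1, 3.8]]
up-x [0.3965 0.1323 0.0914] [[-0.3, -0.7], [-0.5, 0.9], [-0.5, 3.3]]
lo+x [0.4379 0.2158 0.0741] [[-0.1, -0.8], [-0.8, 0.7], [-1.7, 3.6]]
lo-x [0.4007 0.2174 0.0766] [[0.2, -0.9], [-0.2, 0.9], [-1.1, 2.9]]
lofloor [0.4186 0.2071 0.0526] [[-0.3, -0.5], [0.3, 0.3], [1.2, 1.4]]
upfloor [0.4137 0.1286 0.081 ] [[0.0, -0.6], [0.4, 0.6], [0.8, 1.3]]
footA [0.3813 0.2514 0.0044] [[-0.1, 0.1], [-0.2, -0.1]]
footA-+ [0.4604 0.2468 0.0046] [[-0.2, 0.3], [-0.6, -0.3], [-0.5, 0.0]]
footB+ [0.451 0.098 0.005] [[0.2, -0.3], [-0.5, 0.4], [-1.4, 1.3]]
footB- [0.3743 0.1014 0.0042] [[-0.4, -0.2], [-0.1, 0.2], [0.7, 0.9]]
footA- [0.3817 0.2509 0.004 ] [[0.1, 0.3], [-0.2, -0.2], [-0.7, -0.7]]
```

```bash
cat >> h.py <<'E'
def plan(p,rpy,n,o=None,start=None):
    """n equal rows from current to target TCP pose: rotate uniformly, straight world line"""
    o=o or get_obs()
    p0,R0=(o['tool_pos'],R.from_euler('xyz',o['tool_rot'],degrees=True)) if start is None else (np.array(start[0]),R.from_euler('xyz',start[1],degrees=True))
    R1=R.from_euler('xyz',rpy,degrees=True);w=(R0.inv()*R1).as_rotvec()
    print('d',np.round(p-p0,4),'rotvec',w.round(4),'deg',np.degrees(np.linalg.norm(w)).round(2))
    for i in range(n):
        Ra=R0*R.from_rotvec(w*i/n);print(Ra.inv().apply((np.array(p)-p0)/n).round(4).tolist()+(w/n).round(4).tolist())
def yawR(y,p=25): return R.from_euler('xyz',[180,p,y],degrees=True)
E
python3 - <<'E'
from h import *
c,o,m=pickle.load(open('F.pkl','rb'))
Rt=R.from_euler('xyz',o['tool_rot'],degrees=True);tcp=o['tool_pos']
print('tip expected px*1.4',proj(c,tcp+Rt.apply([.067,0,-.019]))*1.4,'shank front end',proj(c,tcp+Rt.apply([.027,0,-.026]))*1.4)
Rg=yawR(87);u=Rg.apply([1,0,0]);z=Rg.apply([0,0,1])
H=np.array([.4169,.169,.081]);S=H+.083*u;print('shank',S,'tip',H+.15*u)
seat=S+.019*z;print('seat TCP',seat)
app=seat-.005*u-.05*z;print('app',app)
plan(app,[180,25,87],8)
E
```

```text
tip expected px*1.4 [[391.37959505 199.99793236]] shank front end [[391.06918868 322.66736321]]
shank [0.4208369  0.24412046 0.04592268] tip [0.42401487 0.30475986 0.01760726]
seat TCP [0.42041665 0.23610171 0.02870284]
app [0.4212854  0.25267834 0.07613132]
d [-0.0603  0.1671 -0.1235] rotvec [ 0.0023 -0.436   0.01  ] deg 24.99
[0.0206, -0.0084, 0.0154, 0.0003, -0.0545, 0.0012]
[0.0214, -0.0084, 0.0143, 0.0003, -0.0545, 0.0012]
[0.0221, -0.0085, 0.0131, 0.0003, -0.0545, 0.0012]
[0.0228, -0.0085, 0.0119, 0.0003, -0.0545, 0.0012]
[0.0234, -0.0085, 0.0106, 0.0003, -0.0545, 0.0012]
[0.0239, -0.0085, 0.0093, 0.0003, -0.0545, 0.0012]
[0.0244, -0.0086, 0.008, 0.0003, -0.0545, 0.0012]
[0.0248, -0.0086, 0.0067, 0.0003, -0.0545, 0.0012]
```

play_rows --steps '[[[0.0206, -0.0084, 0.0154, 0, -0.0545, 0.0012, 0.005], [0.0214, -0.0084, 0.0143, 0, -0.0545, 0.0012, 0.005], [0.0221, -0.0084, 0.0131, 0, -0.0545, 0.0012, 0.005], [0.0228, -0.0084, 0.0119, 0, -0.0545, 0.0012, 0.005], [0.0234, -0.0084, 0.0106, 0, -0.0545, 0.0012, 0.005], [0.0239, -0.0084, 0.0093, 0, -0.0545, 0.0012, 0.005], [0.0244, -0.0084, 0.008, 0, -0.0545, 0.0012, 0.005], [0.0248, -0.0084, 0.0067, 0, -0.0545, 0.0012, 0.005], [0, 0, 0, 0, 0, 0, 0.005], [0, 0, 0, 0, 0, 0, 0.005], [0, 0, 0, 0, 0, 0, 0.005]]]'

```text
time_s: 9.3
tool_pos: [0.4228, 0.2529, 0.0767]
tool_rot: [179.8, 25.0, 87.0]
force: [0.4, -0.5, -0.7]
grip_width: 0.0133
grasp_force: 50.0
```

```bash
python3 - <<'E'
from h import *
s=read_camera('scene');d=read_camera('side');o=get_obs();print(o['time_s'],o['tool_pos'],o['tool_rot'],o['force'])
pickle.dump((s,d),open('SD2.pkl','wb'))
def crop(c,x,y,w,h,k): return cv2.resize(c['frame'][y:y+h,x:x+w,::-1],None,fx=k,fy=k,interpolation=cv2.INTER_CUBIC)
cv2.imwrite('pics/z3.png',np.hstack([crop(s,150,140,95,120,4.2),crop(d,245,215,95,120,4.2)]))
plan([.4208,.2339,.0308],[180,25,87],4)
E
```

```text
9.4 [0.42289216 0.25288202 0.07711136] [179.7384032   24.95396479  86.90573963] [-0.40088246  0.35542105 -1.87560349]
d [-0.0021 -0.019  -0.0463] rotvec [ 0.0039 -0.0008 -0.0015] deg 0.24
[0.0006, -0.0003, 0.0125, 0.001, -0.0002, -0.0004]
[0.0006, -0.0003, 0.0125, 0.001, -0.0002, -0.0004]
[0.0006, -0.0003, 0.0125, 0.001, -0.0002, -0.0004]
[0.0006, -0.0003, 0.0125, 0.001, -0.0002, -0.0004]
```

View pics/z3.png

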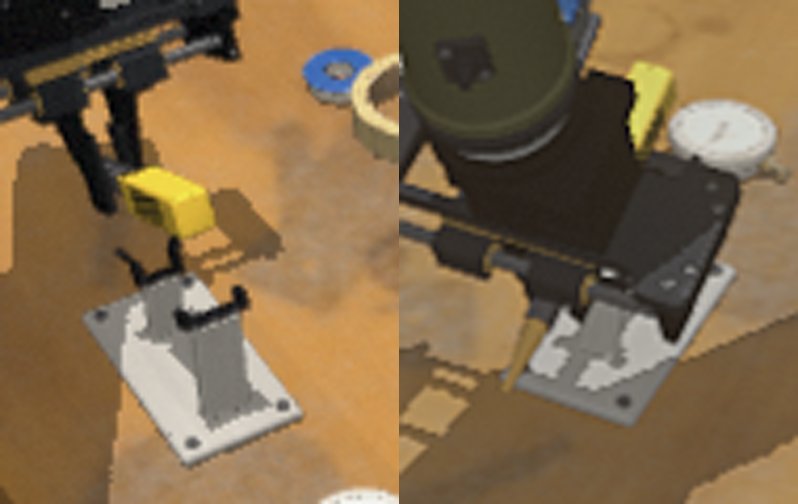

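z3 shows the wand tilted above the rest, with the handle's rear end near (196,215), just above and in line with the two cradles. The tip is at the far end in the side view.

```bash
python3 - <<'E'
from h import *
s,d=pickle.load(open('SD2.pkl','rb'));o=get_obs()
Rt=R.from_euler('xyz',o['tool_rot'],degrees=True);tcp=o['tool_pos']
P=[tcp+Rt.apply(v) for v in ([-.128,-.012,-.032],[-.128,.012,-.032],[-.128,.012,-.006],[-.128,-.012,-.006],[.067,0,-.019])]
print('scene crop',((proj(s,P)-[150,140])*4.2).round(0).tolist());print('side tip',((proj(d,P)-[245,215])*4.2+[399,0]).round(0).tolist())
E
```

```text
scene crop [[166.0, 197.0], [205.0, 182.0], [217.0, 225.0], [179.0, 240.0], [81.0, 157.0]]
side tip [[671.0, 73.0], [630.0, 62.0], [636.0, 89.0], [676.0, 100.0], [502.0, 391.0]]
```

play_rows --steps '[[[0.0005, -0.0005, 0.012, 0, 0, 0, 0.005], [0.0005, -0.0005, 0.012, 0, 0, 0, 0.005], [0.0005, -0.0003, 0.01, 0, 0, 0, 0.005], [0.0005, 0, 0.006, 0, 0, 0, 0.005], [0, 0, 0.002, 0, 0, 0, 0.005], [0, 0, 0, 0, 0, 0, 0.005]]]'

```text
time_s: 10.0
tool_pos: [0.4195, 0.2381, 0.0369]
tool_rot: [179.9, 25.0, 87.1]
force: [0.3, 0.4, -0.4]
grip_width: 0.0133
grasp_force: 50.0
```

play_rows --steps '[[[0, 0, 0.002, 0, 0, 0, 0.005], [0, 0, 0.001, 0, 0, 0, 0.005], [0, 0, 0, 0, 0, 0, 0.005]]]'

```text
time_s: 10.3
tool_pos: [0.4197, 0.2371, 0.0346]
tool_rot: [179.9, 25.0, 87.1]
force: [-0.2, 0.2, -1.3]
grip_width: 0.0133
grasp_force: 50.0
```

play_rows --steps '[[[-0.0025, 0.0005, 0, 0, 0, 0, 0.005], [0, 0, 0.002, 0, 0, 0, 0.005], [0, 0, 0.001, 0, 0, 0, 0.005], [0, 0, 0, 0, 0, 0, 0.005]]]'

```text
time_s: 10.7
tool_pos: [0.4199, 0.2333, 0.0327]
tool_rot: [179.9, 25.0, 87.1]
force: [-0.4, 0.1, -1.0]
grip_width: 0.0134
grasp_force: 50.0
```

play_rows --steps '[[[0, 0, 0.001, 0, 0, 0, 0.005], [0, 0, 0.001, 0, 0, 0, 0.005], [0, 0, 0, 0, 0, 0, 0.005]]]'

```text
time_s: 11.0
tool_pos: [0.4198, 0.2325, 0.0309]
tool_rot: [179.9, 25.0, 87.1]
force: [-0.2, -0.5, -0.8]
grip_width: 0.0132
grasp_force: 50.0
```

play_rows --steps '[[[0, 0, 0.001, 0, 0, 0, 0.005], [0, 0, 0, 0, 0, 0, 0.005]]]'

```text
time_s: 11.2
tool_pos: [0.4199, 0.2324, 0.0301]
tool_rot: [179.9, 25.0, 87.1]
force: [-0.3, 0.3, -0.5]
grip_width: 0.0134
grasp_force: 50.0
```

play_rows --steps '[[[0, 0, 0.001, 0, 0, 0, 0.005], [0, 0, 0, 0, 0, 0, 0.005]]]'

```text
time_s: 11.4
tool_pos: [0.42, 0.2323, 0.0298]
tool_rot: [179.8, 25.0, 87.1]
force: [-1.5, 2.7, 3.8]
grip_width: 0.0134
grasp_force: 50.0
```

play_rows --steps '[[[0.001, 0, -0.0005, 0, 0, 0, 0.005], [0.001, 0, 0, 0, 0, 0, 0.005], [0.001, 0, 0, 0, 0, 0, 0.005], [0, 0, 0, 0, 0, 0, 0.005]]]'

```text
time_s: 11.8
tool_pos: [0.4204, 0.2346, 0.0286]
tool_rot: [179.8, 25.0, 87.1]
force: [0.8, -0.2, 5.2]
grip_width: 0.0128
grasp_force: 50.0
```

play_rows --steps '[[[0.001, 0, 0, 0, 0, 0, 0.005], [0, 0, 0, 0, 0, 0, 0.005]]]'

```text
time_s: 12.0
tool_pos: [0.4204, 0.2355, 0.0282]
tool_rot: [179.8, 25.0, 87.1]
force: [0.4, -0.3, 4.2]
grip_width: 0.0134
grasp_force: 50.0
```

play_rows --steps '[[[0.001, 0, 0, 0, 0, 0, 0.005], [0, 0, 0, 0, 0, 0, 0.005]]]'

```text
time_s: 12.2
tool_pos: [0.4205, 0.2355, 0.028]
tool_rot: [179.8, 25.1, 87.1]
force: [-0.8, -1.4, 6.7]
grip_width: 0.0133
grasp_force: 50.0
```

play_rows --steps '[[[0.001, 0, 0, 0, 0, 0, 0.005], [0, 0, 0, 0, 0, 0, 0.005]]]'

```text
time_s: 12.4
tool_pos: [0.4205, 0.2355, 0.0279]
tool_rot: [179.8, 25.2, 87.0]
force: [-0.1, -3.9, 8.2]
grip_width: 0.0134
grasp_force: 50.0
```

play_rows --steps '[[[-0.0015, 0, -0.001, 0, 0, 0, 0.005], [0, 0, 0, 0, 0, 0, 0.005], [0, 0, 0, 0, 0, 0, 0.04], [0, 0, 0, 0, 0, 0, 0.05], [0, 0, 0, 0, 0, 0, 0.05], [0, 0, -0.01, 0, 0, 0, 0.05], [0, 0, -0.02, 0, 0, 0, 0.05], [0, 0, -0.03, 0, 0, 0, 0.05], [0, 0, -0.03, 0, 0, 0, 0.05], [-0.02, 0, -0.01, 0, 0, 0, 0.05], [-0.03, 0, 0, 0, 0, 0, 0.05], [-0.025, 0, 0, 0, 0, 0, 0.05]]]'

```text
time_s: 13.6
tool_pos: [0.4187, 0.211, 0.1525]
tool_rot: [179.8, 24.9, 87.2]
force: [-0.1, -1.0, -0.2]
grip_width: 0.0501
grasp_force: 0.0
```

```bash
python3 - <<'E'
from h import *
Rg=yawR(87);u=Rg.apply([1,0,0]);z=Rg.apply([0,0,1])
S=np.array([.4205,.2355,.0286])-.019*z;H=S-.083*u;print('H',H,'tip',H+.15*u)
c,o,m=shot('I',['rest','wand_handle']);s=read_camera('scene');d=read_camera('side')
for cc,n in((s,'scene'),(d,'side')):
    q=silhouettes(n,'wand_handle');print(n,[(round(k['p'],2),np.round(k['extent']).tolist()) for k in q[:2]],proj(cc,[H+.15*u,H-.045*u]).round(1).tolist())
print(proj(c,[H+.15*u,H+.04*u,H]).round(1).tolist())
save('I2.png',np.hstack([s['frame'][150:260,150:250],d['frame'][215:325,245:345]]),4)
g=H+.006*u;plan(g+.019*z-.03*z,[180,25,87],4)
E
```

```text
H [0.41698335 0.16839829 0.08089716] tip [0.42409822 0.30415815 0.01750442]
I 13.65 [0.4195 0.2069 0.1542] [179.67  25.1   86.84]
rest [(0.72, [231.0, 98.0, 324.0, 266.0]), (0.69, [263.0, 26.0, 290.0, 273.0])]
wand_handle [(0.61, [262.0, 27.0, 291.0, 278.0])]
scene [(0.73, [173.0, 194.0, 205.0, 214.0]), (0.49, [255.0, 210.0, 342.0, 276.0])] [[173.6, 195.0], [200.3, 209.8]]
side [(0.8, [276.0, 251.0, 314.0, 322.0]), (0.55, [238.0, 209.0, 286.0, 250.0])] [[273.5, 320.8], [307.8, 248.3]]
[[279.2, 28.1], [278.5, 180.3], [278.2, 226.9]]
d [-0.0007 -0.0335 -0.0623] rotvec [ 0.0032 -0.0009  0.0036] deg 0.28
[-0.001, 0.0002, 0.0177, 0.0008, -0.0002, 0.0009]
[-0.001, 0.0002, 0.0177, 0.0008, -0.0002, 0.0009]
[-0.001, 0.0002, 0.0177, 0.0008, -0.0002, 0.0009]
[-0.001, 0.0002, 0.0177, 0.0008, -0.0002, 0.0009]
```

View pics/I2.png

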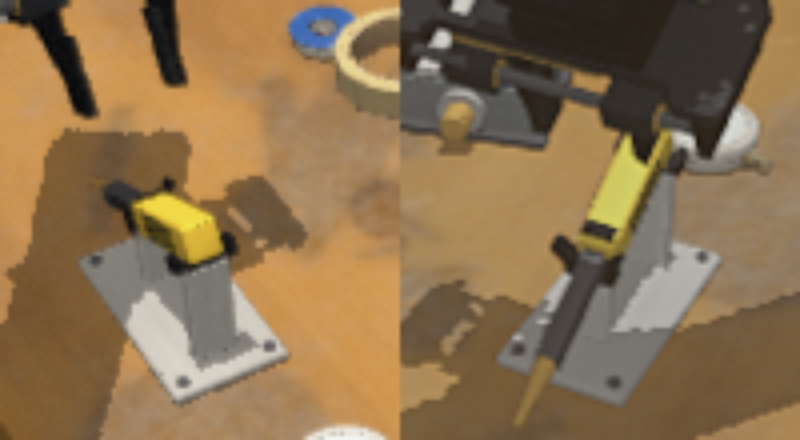

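The wand is seated in both cradles: in the scene view the handle's rear is at (225,245), in the side view the tip is at (520,420), and both agree with the prediction. Next I'll take it by the handle.

play_rows --steps '[[[-0.001, 0, 0.018, 0.001, 0, 0.001, 0.06], [-0.001, 0, 0.018, 0.001, 0, 0.001, 0.06], [-0.001, 0, 0.018, 0.001, 0, 0.001, 0.06], [-0.001, 0, 0.018, 0, 0, 0, 0.06], [0, 0, 0.016, 0, 0, 0, 0.06], [0, 0, 0.01, 0, 0, 0, 0.06], [0, 0, 0, 0, 0, 0, 0.06], [0, 0, 0, 0, 0, 0, 0.06]]]'

```text
time_s: 14.75
tool_pos: [0.4164, 0.1666, 0.064]
tool_rot: [180.0, 25.0, 87.0]
force: [-0.4, 0.3, 0.3]
grip_width: 0.06
grasp_force: 0.0
```

```bash
python3 - <<'E'
from h import *
Rg=yawR(87);u=Rg.apply([1,0,0]);z=Rg.apply([0,0,1])
H=np.array([.4170,.1684,.0809]);plan(H+.006*u+.019*z,[180,25,87],1)
E
```

```text
d [ 0.0004 -0.0008 -0.0028] rotvec [ 0.0004 -0.0007 -0.0004] deg 0.05
[0.0005, 0.0005, 0.0029, 0.0004, -0.0007, -0.0004]
```

play_rows --steps '[[[0, 0.0005, 0.002, 0, 0, 0, 0.06], [0, 0, 0, 0, 0, 0, 0.03], [0, 0, 0, 0, 0, 0, 0.015], [0, 0, 0, 0, 0, 0, 0.015], [0, 0, 0, 0, 0, 0, 0.015], [0, 0, 0, 0, 0, 0, 0.015], [0, 0, 0, 0, 0, 0, 0.015]]]' --force 55

```text
time_s: 15.45
tool_pos: [0.4169, 0.165, 0.0621]
tool_rot: [179.9, 25.0, 86.9]
force: [-0.1, -0.5, -0.3]
grip_width: 0.0232
grasp_force: 55.0
```

```bash
python3 - <<'E'
from h import *
c,o,m=shot('J',['wand_handle']);print(o['grip_width'],o['grasp_force'],o['force'])
k=m['wand_handle'][0]['pixels'];ys,xs=np.nonzero(k);print([(r,xs[ys==r].min(),xs[ys==r].max()) for r in range(ys.min(),ys.min()+60,6)])
Rt=R.from_euler('xyz',o['tool_rot'],degrees=True);print(proj(c,o['tool_pos']+Rt.apply([.144,0,-.019])))
E
```

```text
J 15.5 [0.4169 0.165  0.0621] [179.95  24.98  86.92]
wand_handle [(0.84, [249.0, 0.0, 301.0, 333.0])]
0.023631787355513027 54.99284567311406 [-0.59197181  0.43924084 -0.02229141]
[(0, np.int64(265), np.int64(285)), (6, np.int64(264), np.int64(287)), (12, np.int64(263), np.int64(288)), (18, np.int64(263), np.int64(288)), (24, np.int64(262), np.int64(289)), (30, np.int64(262), np.int64(289)), (36, np.int64(262), np.int64(289)), (42, np.int64(262), np.int64(289)), (48, np.int64(260), np.int64(291)), (54, np.int64(259), np.int64(292))]
[[279.73259838 -59.57758175]]
```

```bash
cat > tp.py <<'E'
from h import *
Rg=yawR(87);u=Rg.apply([1,0,0])
H=np.array([.4170,.1684,.0809]);tip0=H+.15*u;tip0[2]=.0178
R0=R.from_euler('xyz',[179.95,24.98,86.92],degrees=True)
OFF=R0.inv().apply(tip0-np.array([.4169,.165,.0621]));OFF[1]=0.
HQ=(.5948,-.0382,.1945)  # housing
def seam(P,z):
    P=np.atleast_2d(P);cs,sn=np.cos(HQ[2]),np.sin(HQ[2]);return np.c_[P@np.array([[cs,sn],[-sn,cs]])+HQ[:2],np.full(len(P),z)]
L=np.array([(-12,-80),(-12,-27),(14,27),(14,80)])/1000
def tip(o=None):
    o=o or get_obs();return o['tool_pos']+R.from_euler('xyz',o['tool_rot'],degrees=True).apply(OFF)
E
python3 - <<'E'
from tp import *
print(OFF,tip(),seam(L,.055).round(4))
o=get_obs();Rt=R.from_euler('xyz',o['tool_rot'],degrees=True)
t=tip(o);p1=t+Rt.apply([0,0,-.05]);p2=np.array([.45,.25,.14]);p3=seam(L,.09)[0]
for a,b in((t,p1),(p1,p2),(p2,p3)): print((b-a).round(4),Rt.inv().apply(b-a).round(4),np.linalg.norm(b-a).round(3))
E
```

```text
[ 0.14501934  0.         -0.01869055] [0.42432736 0.30418716 0.01779223] [[ 0.5985 -0.119   0.055 ]
 [ 0.5882 -0.067   0.055 ]
 [ 0.6033 -0.009   0.055 ]
 [ 0.5931  0.043   0.055 ]]
[0.0011 0.0211 0.0453] [ 0.    0.   -0.05] 0.05
[ 0.0246 -0.0753  0.0769] [-0.0994  0.0286 -0.0385] 0.11
[ 0.1485 -0.369  -0.05  ] [-0.3057  0.1679  0.1977] 0.401
```

play_rows --steps '[[[0, 0, -0.005, 0, 0, 0, 0.015], [0, 0, -0.015, 0, 0, 0, 0.015], [0, 0, -0.02, 0, 0, 0, 0.015], [0, 0, -0.01, 0, 0, 0, 0.015], [-0.02, 0.005, -0.008, 0, 0, 0, 0.015], [-0.03, 0.009, -0.012, 0, 0, 0, 0.015], [-0.03, 0.009, -0.012, 0, 0, 0, 0.015], [-0.02, 0.006, -0.007, 0, 0, 0, 0.015], [0, 0, 0, 0, 0, 0, 0.015], [0, 0, 0, 0, 0, 0, 0.015]]]'

```text
time_s: 16.55
tool_pos: [0.4426, 0.1113, 0.1849]
tool_rot: [179.9, 24.9, 86.9]
force: [0.1, 0.9, -1.4]
grip_width: 0.0235
grasp_force: 55.0
```

```bash
python3 - <<'E'
from tp import *
c,o,m=shot('K',['wand_handle']);print(o['grip_width'],o['grasp_force'],tip(o))
j=pickle.load(open('J.pkl','rb'))
for cc in (j[0],c):
    f=cc['frame'].astype(int)[:,270:283].mean(1);print(f[::6].sum(1).round(0).astype(int).tolist()[:60])
    y=(f[:,0]-f[:,2]);print('yellow-ness jump rows',[r for r in range(1,250) if abs(y[r]-y[r-1])>25])
k=m['wand_handle'][0]['pixels'];ys,xs=np.nonzero(k);print([(r,xs[ys==r].min(),xs[ys==r].max()) for r in range(ys.min(),ys.min()+60,6)])
E
```

```text
K 16.6 [0.4421 0.1116 0.1842] [-179.97   24.95   87.03]
wand_handle [(0.95, [251.0, 0.0, 302.0, 335.0])]
0.02341352202206592 54.992846455425024 [0.44935834 0.25076146 0.13999615]
[475, 476, 480, 483, 485, 487, 488, 487, 238, 270, 270, 269, 269, 267, 268, 268, 265, 264, 266, 263, 264, 265, 263, 262, 261, 260, 260, 259, 259, 258, 257, 256, 255, 256, 253, 310, 503, 543, 91, 91, 91, 576, 576, 576, 575, 575, 174, 219, 263, 279, 256, 574, 672, 672, 671, 261, 259, 236, 74, 75]
yellow-ness jump rows [46, 210, 223, 224, 243, 244, 245]
[452, 454, 458, 462, 465, 466, 467, 466, 225, 255, 254, 255, 254, 253, 253, 253, 253, 250, 250, 249, 249, 249, 249, 248, 246, 246, 245, 244, 244, 244, 241, 241, 241, 242, 241, 291, 488, 524, 86, 86, 86, 560, 560, 560, 560, 561, 165, 210, 250, 264, 244, 558, 665, 664, 663, 246, 247, 222, 69, 69]
yellow-ness jump rows [46, 210, 223, 224, 243, 244, 245]
[(0, np.int64(264), np.int64(286)), (6, np.int64(263), np.int64(287)), (12, np.int64(262), np.int64(287)), (18, np.int64(262), np.int64(288)), (24, np.int64(262), np.int64(289)), (30, np.int64(262), np.int64(289)), (36, np.int64(261), np.int64(289)), (42, np.int64(261), np.int64(289)), (48, np.int64(260), np.int64(291)), (54, np.int64(259), np.int64(292))]
```

play_rows --steps '[[[-0.015, 0.008, 0.01, 0, 0, 0, 0.015], [-0.03, 0.0165, 0.0195, 0, 0, 0, 0.015], [-0.03, 0.0165, 0.0195, 0, 0, 0, 0.015], [-0.03, 0.0165, 0.0195, 0, 0, 0, 0.015], [-0.03, 0.0165, 0.0195, 0, 0, 0, 0.015], [-0.03, 0.0165, 0.0195, 0, 0, 0, 0.015], [-0.03, 0.0165, 0.0195, 0, 0, 0, 0.015], [-0.03, 0.0165, 0.0195, 0, 0, 0, 0.015], [-0.03, 0.0165, 0.0195, 0, 0, 0, 0.015], [-0.03, 0.0165, 0.0195, 0, 0, 0, 0.015], [-0.02, 0.011, 0.012, 0, 0, 0, 0.015], [0, 0, 0, 0, 0, 0, 0.015]]]'

```text
time_s: 17.85
tool_pos: [0.59, -0.2614, 0.1328]
tool_rot: [-179.8, 25.1, 86.8]
force: [-0.8, 0.0, -1.0]
grip_width: 0.0233
grasp_force: 55.0
```

```bash
python3 - <<'E'
from tp import *
o=get_obs();Rt=R.from_euler('xyz',o['tool_rot'],degrees=True);t=tip(o);b=seam(L,.075)[0];print(o['time_s'],o['tool_rot'],t,Rt.inv().apply(b-t).round(4),(R.from_euler('xyz',o['tool_rot'],degrees=True).inv()*yawR(87)).as_rotvec())
E
```

```text
17.85 [-179.83940392   25.06572801   86.75026505] [ 0.59792948 -0.12231067  0.08828921] [0.0086 0.0004 0.0106] [-0.00464726  0.00114163 -0.00395087]
```

play_rows --steps '[[[0.006, 0, 0.01, 0, 0, 0, 0.015], [0.006, 0, 0.008, 0, 0, 0, 0.015], [0, 0, 0, 0, 0, 0, 0.015], [0, 0, 0, 0, 0, 0, 0.015]]]'

```text
time_s: 18.25
tool_pos: [0.591, -0.2529, 0.1126]
tool_rot: [-179.9, 25.0, 87.1]
force: [-0.1, 1.0, -1.4]
grip_width: 0.0235
grasp_force: 55.0
```

```bash
python3 - <<'E'
from tp import *
s=read_camera('scene');d=read_camera('side');o=get_obs();w=read_camera('wrist');pickle.dump((s,d,w,o),open('SD3.pkl','wb'))
t=tip(o);print(o['time_s'],t)
for n,c in(('scene',s),('side',d)):
    print(n,'pred tip',proj(c,t).round(1),'seam',proj(c,seam(L,.052)).round(1).tolist())
    q=silhouettes(n,'wand_handle');print([(round(k['p'],2),np.round(k['extent']).tolist()) for k in q[:2]])
    # brass-coloured px near tip
    f=c['frame'].astype(int);x,y=proj(c,t)[0].round().astype(int)
    for r in range(y-6,y+7): print(r,' '.join('%3d,%3d,%3d'%tuple(f[r,k]) for k in range(x-6,x+7)))
E
```

```text
18.35 [ 0.59881597 -0.11474699  0.06948745]
scene pred tip [[322.7 246.8]] seam [[323.2, 253.0], [306.0, 241.7], [296.2, 225.4], [280.4, 215.2]]
[(0.58, [341.0, 256.0, 385.0, 278.0])]
241  74, 68, 64  78, 70, 66  74, 67, 65  75, 66, 62  75, 70, 65  77, 71, 66  74, 68, 63  77, 68, 65  77, 71, 65  76, 68, 65  76, 68, 62  75, 67, 64  76, 68, 63
242  75, 66, 63  75, 69, 64  74, 67, 62  72, 65, 60  73, 66, 62  73, 66, 62  77, 69, 66  76, 68, 63  75, 68, 64  78, 70, 65  75, 68, 64  77, 69, 65  78, 70, 67
243  74, 66, 60  76, 68, 64  76, 68, 64  77, 71, 66  76, 68, 65  76, 68, 63  79, 70, 68  79, 71, 66  77, 68, 63  76, 69, 64  76, 69, 64  76, 67, 63  76, 70, 65
244  66, 55, 49  70, 60, 55  76, 68, 63  75, 67, 62  76, 69, 65  78, 71, 66  95, 89, 83  86, 80, 74  77, 67, 62  79, 70, 66  77, 69, 65  77, 69, 64  85, 79, 74
245  65, 54, 49  64, 54, 48  63, 55, 48  67, 59, 51  73, 64, 59  77, 71, 65 103, 97, 94 100, 95, 90  74, 66, 62  78, 70, 65  76, 68, 62  75, 68, 62  94, 88, 83
246  67, 56, 48  64, 55, 49  66, 56, 50  65, 55, 48  66, 56, 49  69, 61, 54  72, 64, 59  75, 68, 63  77, 68, 63  78,
[... 2681 characters left out ...]
  96, 79, 60  98, 82, 62 100, 83, 65  98, 81, 62  97, 80, 61
202  82, 65, 47  81, 65, 47 116, 94, 69 112, 90, 67  84, 69, 52  90, 75, 58  94, 77, 61  95, 79, 62  96, 80, 61  98, 81, 62 100, 83, 64  99, 82, 64  97, 80, 63
203 100, 89, 77  99, 86, 73  97, 83, 68 100, 88, 74 100, 88, 74  99, 85, 70  95, 80, 63  95, 78, 61  97, 80, 62  97, 81, 61  96, 80, 61  98, 81, 62  98, 81, 61
204 138,137,132 132,129,123 128,123,115 132,128,121 129,124,116 114,105, 96  89, 78, 65  82, 68, 53  89, 75, 64  88, 77, 66  91, 79, 64  93, 79, 63  94, 80, 64
205 135,133,127 135,132,127 136,132,127 137,134,128 142,140,134 119,117,111  64, 59, 53  38, 41, 54  42, 57, 86  65, 61, 83  85, 57, 66  91, 55, 62  77, 62, 70
```

```bash
python3 - <<'E'
from tp import *
import tp
s3,d3,w,o=pickle.load(open('SD3.pkl','rb'));s1,d1=pickle.load(open('SD.pkl','rb'))
def dark(c,HQx):
    tp.HQ=(HQx,-.0382,.1945);f=cv2.GaussianBlur(c['frame'],(0,0),.01).astype(float).max(2);out=[]
    for i in range(3):
        for t in np.linspace(.1,.9,12):
            P=L[i]*(1-t)+L[i+1]*t
            # profile across seam direction = housing x, +-7 mm
            xs=np.linspace(-.007,.007,57);Q=proj(c,seam(P+np.c_[xs,0*xs],.052)).astype(np.float32)
            v=cv2.remap(f.astype(np.float32),Q[:,0].reshape(1,-1)-.5,Q[:,1].reshape(1,-1)-.5,cv2.INTER_LINEAR)[0]
            wgt=np.clip(np.percentile(v,30)-v,0,None);
            if wgt.sum()>20: out.append((i,round(float((wgt*xs).sum()/wgt.sum()*1000),1)))
    for i in range(3): a=[x for k,x in out if k==i];print(i,len(a),np.median(a) if a else None,a)
for n,c in (('scene1',s1),('side1',d1),('side3',d3),('B',pickle.load(open('B.pkl','rb'))[0])): print(n);dark(c,.5932)
# brass axis in side3
f=d3['frame'].astype(float);t=tip(o)
m=(f[:,:,2]/f[:,:,0]<.56)&(f[:,:,0]>100);ys,xs=np.nonzero(m[180:203,268:300]);
u=R.from_euler('xyz',o['tool_rot'],degrees=True).apply([1,0,0])
for r in range(ys.min(),ys.max()+1):
    k=xs[ys==r]
    if len(k): 
        A=proj(d3,[t-u*a for a in np.linspace(0,.05,60)]);print(r+180.5,'obs',k.mean()+268.5,len(k),'pred',np.interp(r+180.5,A[::-1,1],A[::-1,0]).round(1))
E
```

```text
scene1
0 12 -2.25 [-2.0, -1.9, -2.2, -2.5, -2.5, -2.3, -2.2, -2.0, -2.1, -2.7, -2.3, -2.3]
1 12 -1.6 [-1.5, -1.6, -1.6, -1.8, -1.5, -1.6, -1.8, -1.6, -1.4, -1.7, -1.8, -1.3]
2 12 -2.0 [-2.0, -2.4, -2.0, -1.8, -2.0, -2.3, -2.2, -1.8, -1.9, -2.4, -1.8, -1.6]
side1
0 12 -2.3 [-2.2, -2.1, -2.4, -2.8, -2.3, -2.1, -2.6, -2.5, -1.7, -2.2, -2.8, -2.3]
1 12 -4.6 [-5.4, -4.4, -5.1, -4.6, -4.2, -4.6, -4.2, -4.9, -5.0, -4.5, -5.1, -4.0]
2 12 -2.4 [-2.5, -2.6, -1.8, -1.9, -2.6, -2.5, -2.3, -2.6, -2.2, -2.3, -2.6, -2.1]
side3
0 12 -2.6500000000000004 [-2.9, -2.7, -2.6, -3.0, -2.9, -2.4, -2.7, -2.4, -1.5, -2.1, -2.9, -2.3]
1 12 -4.6 [-5.4, -4.3, -5.2, -4.6, -4.2, -4.6, -4.1, -4.9, -5.0, -4.5, -5.1, -4.0]
2 12 -2.3499999999999996 [-2.5, -2.5, -1.8, -1.9, -2.6, -2.4, -2.3, -2.6, -2.2, -2.3, -2.5, -2.0]
B
0 12 0.1 [0.0, 0.1, -0.1, 0.3, 0.1, 0.2, 0.1, 0.0, 0.2, 0.0, 0.3, 0.1]
1 12 0.1 [0.3, 0.2, 0.1, 0.1, -0.1, -0.1, 0.0, 0.2, 0.2, -0.0, -0.1, 0.1]
2 12 -0.1 [-0.2, 0.0, -0.2, -0.0, -0.0, -0.2, -0.1, -0.1, -0.2, 0.0, -0.2, -0.0]
189.5 obs 282.5 3 pred 282.1
190.5 obs 282.0 4 pred 281.6
191.5 obs 282.0 4 pred 281.0
192.5 obs 281.5 3 pred 280.5
193.5 obs 281.0 4 pred 279.9
194.5 obs 280.5 3 pred 279.4
195.5 obs 283.9 5 pred 278.9
196.5 obs 289.64285714285717 7 pred 278.3
197.5 obs 283.75 4 pred 277.8
198.5 obs 283.75 4 pred 277.2
199.5 obs 290.3 5 pred 276.7
200.5 obs 293.25 4 pred 276.7
201.5 obs 297.5 5 pred 276.7
202.5 obs 296.5 7 pred 276.7
```

```bash
sed -i 's/HQ=(.5948/HQ=(.5942/' tp.py; cat >> tp.py <<'E'
def avg(n=6):
    T=[];Q=[]
    for _ in range(n):
        read_camera('scene');o=get_obs();T.append(tip(o));Q.append(o['tool_rot'])
    return np.mean(T,0),np.std(T,0),o
def report(target=None,n=4):
    t,sd,o=avg(n);Rt=R.from_euler('xyz',o['tool_rot'],degrees=True)
    cs,sn=np.cos(HQ[2]),np.sin(HQ[2]);q=np.array([[cs,sn],[-sn,cs]])@(t[:2]-HQ[:2])
    print('t',o['time_s'],'tip',t.round(4),'sd',sd.round(4),'housing mm',(q*1000).round(1),'z',(t[2]*1000).round(1),'F',o['force'].round(1))
    if target is not None: print('shift',Rg.inv().apply(seam(target[:2],target[2])[0]-t).round(4))
E
python3 - <<'E'
from tp import *
report((-.012,-.082,.0565))
S=seam(L,.055)
for i in range(3): v=S[i+1]-S[i];n=np.linalg.norm(v);print(n,Rg.inv().apply(v/n*.003).round(5))
print('up 1mm',Rg.inv().apply([0,0,.001]).round(5))
E
```

```text
t 18.7 tip [ 0.5988 -0.1155  0.0696] sd [0.0001 0.     0.0001] housing mm [-10.4 -76.7] z 69.6 F [ 0.4  0.7 -1. ]
shift [ 0.0005 -0.0003  0.0142]
0.052999999999999985 [ 0.00264 -0.00073 -0.00123]
0.05993329625508678 [ 0.00266  0.0006  -0.00124]
0.05299999999999999 [ 0.00264 -0.00073 -0.00123]
up 1mm [-0.00042  0.      -0.00091]
```

play_rows --steps '[[[0, 0, 0.005, 0, 0, 0, 0.015], [0, 0, 0.005, 0, 0, 0, 0.015], [0.0005, -0.0003, 0.004, 0, 0, 0, 0.015], [0, 0, 0, 0, 0, 0, 0.015], [0, 0, 0, 0, 0, 0, 0.015]]]'

```text
time_s: 19.2
tool_pos: [0.5905, -0.26, 0.1003]
tool_rot: [180.0, 25.0, 86.9]
force: [-0.1, -0.3, -1.5]
grip_width: 0.0234
grasp_force: 55.0
```

```bash
python3 -c "
from tp import *
report((-.012,-.082,.055))"
```

```text
t 19.4 tip [ 0.5982 -0.1208  0.0564] sd [0.0001 0.     0.0001] housing mm [-12.  -81.8] z 56.4 F [-0.  -0.6 -1.3]
shift [0.0004 0.0001 0.0013]
```

play_rows --steps '[[[0.0004, 0, 0.0013, 0, 0, 0, 0.015], [0, 0, 0, 0, 0, 0, 0.015], [0.00264, -0.00073, -0.00123, 0, 0, 0, 0.015], [0.00264, -0.00073, -0.00123, 0, 0, 0, 0.015], [0.00264, -0.00073, -0.00123, 0, 0, 0, 0.015], [0.00264, -0.00073, -0.00123, 0, 0, 0, 0.015], [0.00264, -0.00073, -0.00123, 0, 0, 0, 0.015], [0.00264, -0.00073, -0.00123, 0, 0, 0, 0.015]]]'

```text
time_s: 20.2
tool_pos: [0.5872, -0.2421, 0.0993]
tool_rot: [180.0, 25.0, 86.9]
force: [-0.3, 0.3, -0.4]
grip_width: 0.0235
grasp_force: 55.0
```

```bash
python3 -c "
from tp import *
report((-.012,-.027,.055),1)"
```

```text
t 20.25 tip [ 0.5946 -0.1023  0.0549] sd [0. 0. 0.] housing mm [-12.  -62.9] z 54.9 F [-0.3 -0.2 -0.8]
shift [ 0.0316 -0.0087 -0.0148]
```

play_rows --steps '[[[0.00264, -0.00073, -0.00123, 0, 0, 0, 0.015], [0.00264, -0.00073, -0.00123, 0, 0, 0, 0.015], [0.00264, -0.00073, -0.00123, 0, 0, 0, 0.015], [0.00264, -0.00073, -0.00123, 0, 0, 0, 0.015], [0.00264, -0.00073, -0.00123, 0, 0, 0, 0.015], [0.00264, -0.00073, -0.00123, 0, 0, 0, 0.015], [0.00264, -0.00073, -0.00123, 0, 0, 0, 0.015], [0.00264, -0.00073, -0.00123, 0, 0, 0, 0.015], [0.00264, -0.00073, -0.00123, 0, 0, 0, 0.015], [0.00264, -0.00073, -0.00123, 0, 0, 0, 0.015], [0.00264, -0.00073, -0.00123, 0, 0, 0, 0.015]]]'

```text
time_s: 21.35
tool_pos: [0.5808, -0.2098, 0.0992]
tool_rot: [180.0, 25.0, 86.9]
force: [-0.2, 0.2, -1.8]
grip_width: 0.0236
grasp_force: 55.0
```

```bash
python3 -c "
from tp import *
report((-.012,-.027,.055),1);report((.014,.027,.055),1)"
```

```text
t 21.4 tip [ 0.5882 -0.0699  0.0549] sd [0. 0. 0.] housing mm [-12. -30.] z 54.9 F [-0.3  0.3 -0.4]
shift [ 0.0026 -0.0007 -0.0013]
t 21.45 tip [ 0.5883 -0.0702  0.0549] sd [0. 0. 0.] housing mm [-12.  -30.3] z 54.9 F [-0.4 -0.2 -1.8]
shift [ 0.0561  0.0112 -0.0262]
```

play_rows --steps '[[[0.0028, -0.00075, -0.0013, 0, 0, 0, 0.015], [0.00266, 0.0006, -0.00124, 0, 0, 0, 0.015], [0.00266, 0.0006, -0.00124, 0, 0, 0, 0.015], [0.00266, 0.0006, -0.00124, 0, 0, 0, 0.015], [0.00266, 0.0006, -0.00124, 0, 0, 0, 0.015], [0.00266, 0.0006, -0.00124, 0, 0, 0, 0.015], [0.00266, 0.0006, -0.00124, 0, 0, 0, 0.015], [0.00266, 0.0006, -0.00124, 0, 0, 0, 0.015], [0.00266, 0.0006, -0.00124, 0, 0, 0, 0.015], [0.00266, 0.0006, -0.00124, 0, 0, 0, 0.015], [0.00266, 0.0006, -0.00124, 0, 0, 0, 0.015]]]'

```text
time_s: 22.55
tool_pos: [0.5879, -0.1777, 0.0992]
tool_rot: [180.0, 25.0, 86.9]
force: [-0.3, -0.5, -1.1]
grip_width: 0.0231
grasp_force: 55.0
```

```bash
python3 -c "
from tp import *
report((.014,.027,.055),1)"
```

```text
t 22.6 tip [ 0.5955 -0.0378  0.0549] sd [0. 0. 0.] housing mm [1.4 0.1] z 54.9 F [ 0.3  0.9 -1.2]
shift [ 0.0264  0.0057 -0.0124]
```

play_rows --steps '[[[0.00264, 0.00057, -0.00124, 0, 0, 0, 0.015], [0.00264, 0.00057, -0.00124, 0, 0, 0, 0.015], [0.00264, 0.00057, -0.00124, 0, 0, 0, 0.015], [0.00264, 0.00057, -0.00124, 0, 0, 0, 0.015], [0.00264, 0.00057, -0.00124, 0, 0, 0, 0.015], [0.00264, 0.00057, -0.00124, 0, 0, 0, 0.015], [0.00264, 0.00057, -0.00124, 0, 0, 0, 0.015], [0.00264, 0.00057, -0.00124, 0, 0, 0, 0.015], [0.00264, 0.00057, -0.00124, 0, 0, 0, 0.015], [0.00264, 0.00057, -0.00124, 0, 0, 0, 0.015]]]'

```text
time_s: 23.6
tool_pos: [0.5951, -0.1489, 0.0993]
tool_rot: [180.0, 25.0, 86.9]
force: [0.5, 0.8, -0.7]
grip_width: 0.0234
grasp_force: 55.0
```

```bash
python3 -c "
from tp import *
report((.014,.027,.055),1);report((.014,.083,.055),1)"
```

```text
t 23.65 tip [ 0.6027 -0.009   0.055 ] sd [0. 0. 0.] housing mm [14.  27.1] z 55.0 F [ 0.7  1.3 -1.3]
shift [-0.  0.  0.]
t 23.7 tip [ 0.6026 -0.0092  0.055 ] sd [0. 0. 0.] housing mm [13.9 26.8] z 55.0 F [ 0.3 -0.1 -0.3]
shift [ 0.0494 -0.0136 -0.023 ]
```

play_rows --steps '[[[0.00264, -0.00073, -0.00123, 0, 0, 0, 0.015], [0.00264, -0.00073, -0.00123, 0, 0, 0, 0.015], [0.00264, -0.00073, -0.00123, 0, 0, 0, 0.015], [0.00264, -0.00073, -0.00123, 0, 0, 0, 0.015], [0.00264, -0.00073, -0.00123, 0, 0, 0, 0.015], [0.00264, -0.00073, -0.00123, 0, 0, 0, 0.015], [0.00264, -0.00073, -0.00123, 0, 0, 0, 0.015], [0.00264, -0.00073, -0.00123, 0, 0, 0, 0.015], [0.00264, -0.00073, -0.00123, 0, 0, 0, 0.015], [0.00264, -0.00073, -0.00123, 0, 0, 0, 0.015]]]'

```text
time_s: 24.7
tool_pos: [0.5893, -0.1194, 0.0993]
tool_rot: [180.0, 25.0, 86.9]
force: [-0.2, 0.8, -1.1]
grip_width: 0.0235
grasp_force: 55.0
```

```bash
python3 -c "
from tp import *
report((.014,.083,.055),1)"
```

```text
t 24.75 tip [0.5966 0.0205 0.055 ] sd [0. 0. 0.] housing mm [13.7 57.1] z 55.0 F [ 0.2  0.4 -0.7]
shift [ 0.0228 -0.0061 -0.0106]
```

Then nine more rows to the end and a pause, followed by lifting straight up.

play_rows --steps '[[[0.00264, -0.0007, -0.00123, 0, 0, 0, 0.015], [0.00264, -0.0007, -0.00123, 0, 0, 0, 0.015], [0.00264, -0.0007, -0.00123, 0, 0, 0, 0.015], [0.00264, -0.0007, -0.00123, 0, 0, 0, 0.015], [0.00264, -0.0007, -0.00123, 0, 0, 0, 0.015], [0.00264, -0.0007, -0.00123, 0, 0, 0, 0.015], [0.00264, -0.0007, -0.00123, 0, 0, 0, 0.015], [0.00264, -0.0007, -0.00123, 0, 0, 0, 0.015], [0.0018, -0.0005, -0.0008, 0, 0, 0, 0.015], [0, 0, 0, 0, 0, 0, 0.015]]]'

```text
time_s: 25.75
tool_pos: [0.5846, -0.0936, 0.0992]
tool_rot: [180.0, 25.0, 87.0]
force: [0.5, 0.2, -1.5]
grip_width: 0.0232
grasp_force: 55.0
```

```bash
python3 - <<'E'
from tp import *
report((.014,.083,.055),1)
o=get_obs();p0=o['tool_pos'];Rt=R.from_euler('xyz',o['tool_rot'],degrees=True)
G=np.array([.4169,.165,.0621])  # grip TCP at seat
z=Rg.apply([0,0,1])
pts=[p0,p0+[0,0,.07],G-.06*z-.01*u+[0,0,.03],G-.02*z-.004*u]
for a,b in zip(pts,pts[1:]): print((b-a).round(4),Rt.inv().apply(b-a).round(4),np.linalg.norm(b-a).round(3))
E
```

```text
t 25.8 tip [0.592  0.0452 0.055 ] sd [0. 0. 0.] housing mm [14.  82.3] z 55.0 F [ 0.3 -0.1 -0.8]
shift [ 0.0006 -0.0001 -0.0003]
[0.   0.   0.07] [-0.0296  0.     -0.0635] 0.07
[-0.1668  0.2752 -0.0186] [ 0.2489 -0.1812 -0.0956] 0.322
[-0.0006 -0.0115 -0.0688] [ 0.0187 -0.      0.0672] 0.07
```

play_rows --steps '[[[-0.0042, 0, -0.009, 0, 0, 0, 0.015], [-0.0085, 0, -0.018, 0, 0, 0, 0.015], [-0.0085, 0, -0.0182, 0, 0, 0, 0.015], [-0.0085, 0, -0.0182, 0, 0, 0, 0.015], [0.014, -0.01, -0.0055, 0, 0, 0, 0.015], [0.03, -0.0218, -0.0115, 0, 0, 0, 0.015], [0.03, -0.0218, -0.0115, 0, 0, 0, 0.015], [0.03, -0.0218, -0.0115, 0, 0, 0, 0.015], [0.03, -0.0218, -0.0115, 0, 0, 0, 0.015], [0.03, -0.0218, -0.0115, 0, 0, 0, 0.015], [0.03, -0.0218, -0.0115, 0, 0, 0, 0.015], [0.03, -0.0218, -0.0115, 0, 0, 0, 0.015]]]'

```text
time_s: 27.0
tool_pos: [0.4326, 0.1552, 0.1519]
tool_rot: [180.0, 25.0, 87.0]
force: [0.2, 0.5, -1.4]
grip_width: 0.0237
grasp_force: 55.0
```

play_rows --steps '[[[0.025, -0.018, -0.009, 0, 0, 0, 0.015], [0, 0, 0, 0, 0, 0, 0.015], [0, 0, 0, 0, 0, 0, 0.015]]]'

```text
time_s: 27.3
tool_pos: [0.4172, 0.1815, 0.1496]
tool_rot: [180.0, 25.0, 87.1]
force: [0.4, 0.0, -0.6]
grip_width: 0.0238
grasp_force: 55.0
```

```bash
cat > ret.py <<'E'
from tp import *
for _ in range(3): read_camera('side')
o=get_obs();G=np.array([.4169,.165,.0621]);e=Rg.inv().apply(o['tool_pos']-G)
print(o['time_s'],'tool-frame offset from seat (mm)',(e*1000).round(1),'rot err',(R.from_euler('xyz',o['tool_rot'],degrees=True).inv()*R0).as_rotvec().round(4),o['force'].round(1))
E
python3 ret.py
```

```text
27.45 tool-frame offset from seat (mm) [-23.8   0.8 -85.8] rot err [-0.0008  0.0009 -0.0016] [ 1.  -0.6 -0.8]
```

play_rows --steps '[[[0.006, -0.0003, 0.015, 0, 0, 0, 0.015], [0.007, -0.0003, 0.02, 0, 0, 0, 0.015], [0.006, 0, 0.02, 0, 0, 0, 0.015], [0, 0, 0.015, 0, 0, 0, 0.015], [0, 0, 0.006, 0, 0, 0, 0.015], [0, 0, 0, 0, 0, 0, 0.015], [0, 0, 0, 0, 0, 0, 0.015]]]'

```text
time_s: 28.15
tool_pos: [0.4175, 0.1662, 0.0737]
tool_rot: [179.9, 24.9, 86.9]
force: [0.3, 0.4, -0.8]
grip_width: 0.0234
grasp_force: 55.0
```

```bash
python3 ret.py
```

```text
28.3 tool-frame offset from seat (mm) [ -3.5   0.6 -11.5] rot err [ 0.0014 -0.0011 -0.0003] [ 0.1  0.3 -0.6]
```

play_rows --steps '[[[0, -0.0005, 0.004, 0, 0, 0, 0.015], [0, 0, 0.004, 0, 0, 0, 0.015], [0, 0, 0.002, 0, 0, 0, 0.015], [0, 0, 0, 0, 0, 0, 0.015]]]'

```text
time_s: 28.7
tool_pos: [0.4162, 0.1616, 0.064]
tool_rot: [180.0, 25.0, 86.9]
force: [0.3, 0.6, 0.1]
grip_width: 0.0232
grasp_force: 55.0
```

play_rows --steps '[[[0, 0, 0.001, 0, 0, 0, 0.015], [0, 0, 0.0005, 0, 0, 0, 0.015], [0, 0, 0, 0, 0, 0, 0.015]]]'

```text
time_s: 29.0
tool_pos: [0.4163, 0.1616, 0.0636]
tool_rot: [179.9, 25.0, 86.9]
force: [-1.2, 1.5, 6.0]
grip_width: 0.0235
grasp_force: 55.0
```

```bash
python3 ret.py
```

```text
29.15 tool-frame offset from seat (mm) [-3.7 -0.4  0. ] rot err [ 0.0004 -0.      0.0001] [-1.9  1.4  4.3]
```

Contact at exactly the seated height. I'll slide forward to the shoulder.

play_rows --steps '[[[0.001, 0, -0.0004, 0, 0, 0, 0.015], [0.001, 0.0002, 0, 0, 0, 0, 0.015], [0.001, 0.0002, 0, 0, 0, 0, 0.015], [0.0005, 0, 0, 0, 0, 0, 0.015], [0, 0, 0, 0, 0, 0, 0.015]]]'

```text
time_s: 29.65
tool_pos: [0.4174, 0.1644, 0.0623]
tool_rot: [179.9, 25.0, 86.9]
force: [-0.9, -1.3, 5.6]
grip_width: 0.0236
grasp_force: 55.0
```

```bash
python3 ret.py
```

```text
29.8 tool-frame offset from seat (mm) [-0.6  0.5  0. ] rot err [ 0.0009  0.0005 -0.0003] [-0.9  0.   6.7]
```

Seated to within 0.6 mm. I'll release gently and back off.

play_rows --steps '[[[0.0003, 0, -0.0004, 0, 0, 0, 0.015], [0, 0, 0, 0, 0, 0, 0.015], [0, 0, 0, 0, 0, 0, 0.035], [0, 0, 0, 0, 0, 0, 0.06], [0, 0, 0, 0, 0, 0, 0.06], [0, 0, -0.01, 0, 0, 0, 0.06], [0, 0, -0.02, 0, 0, 0, 0.06], [0, 0, -0.03, 0, 0, 0, 0.06], [0, 0, -0.04, 0, 0, 0, 0.06], [0, 0, -0.03, 0, 0, 0, 0.06], [0, 0, 0, 0, 0, 0, 0.06], [0, 0, 0, 0, 0, 0, 0.06]]]'

```text
time_s: 31.0
tool_pos: [0.4198, 0.2204, 0.1803]
tool_rot: [179.9, 24.9, 86.9]
force: [0.2, -0.0, -0.7]
grip_width: 0.0601
grasp_force: 0.0
```

```bash
python3 - <<'E'
from tp import *
c,o,m=shot('Z',['wand_handle']);print(proj(c,[H+.15*u,H]).round(1).tolist(),o['force'].round(1),o['grip_width'])
for n in('scene','side'):
    cc=read_camera(n)
    for t in ('wand_handle','gauge','tape','big_gauge'):
        print(n,t,[(round(k['p'],2),np.round(k['extent']).tolist()) for k in silhouettes(n,t)[:1]])
    print(proj(cc,[H+.15*u,H-.045*u]).round(1).tolist())
E
```

```text
Z 31.05 [0.4194 0.2195 0.1794] [179.99  25.01  86.94]
wand_handle [(0.84, [267.0, 33.0, 291.0, 270.0])]
[[277.8, 34.9], [277.7, 213.6]] [ 0.2 -0.4 -0.4] 0.05992677626615088
scene wand_handle [(0.78, [174.0, 195.0, 208.0, 217.0])]
scene gauge [(0.6, [214.0, 256.0, 253.0, 281.0])]
scene tape [(0.98, [235.0, 150.0, 267.0, 179.0])]
scene big_gauge [(0.89, [365.0, 286.0, 452.0, 354.0])]
[[173.6, 195.0], [200.3, 209.8]]
side wand_handle [(0.57, [275.0, 248.0, 315.0, 321.0])]
side gauge [(0.91, [311.0, 240.0, 338.0, 255.0])]
side tape [(0.81, [155.0, 276.0, 195.0, 306.0])]
side big_gauge [(0.66, [294.0, 162.0, 313.0, 180.0])]
[[273.5, 320.8], [307.8, 248.3]]
```

The wand is seated as before, the bystanders haven't moved, and the gripper is clear.

```bash
python3 -c "
from cell import sign_off
print(sign_off())"
```

```text
the job is handed in; nothing more can be done
None
```

The job is done and handed in at about 31 s of the 64 s allowed: I ran the tip along the whole seam at about 3 mm above the gasket by the measured arm pose, then laid the wand back in the sloping rest and let go. The gauges and tape stayed where they were.

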